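# Close and lock the module fixture

## Robot

A 7-joint arm with a two-finger parallel gripper is mounted at the origin on the work surface. World frame = base frame: x ahead of the robot, y to its left, z up, the work surface at z = 0. Lengths are in m, angles in rad, forces in N, time in s.
With the tool pointing down it reaches from about 0.4 to 0.85 m from the base axis. Payload 4.5 kg.
Tool frame: the origin (TCP) lies at the very end of the fingers, on their centre line; the grasp point (between the pads) lies 19 mm behind it; z points along the fingers, x is the direction in which the jaws open and shut, and the axes are right-handed (so a half turn about z gives the same grasp; the last joint's range is limited). The gripper opens to 88 mm and grips with 3 to 60 N. Pads are 18 mm wide; open, the fingers measure 123 mm over their backs; the gripper's body (75 mm by 187 mm) begins 45 mm behind the grasp point.
Start: joints at [1.178, 0.689, -0.195, 1.565, 0.157, 0.902, -0.215], TCP at [0.259, -0.569, 0.206] pointing down, gripper open.
Joint ranges: [-3.01, 3.01], [-0.46, 2.08], [-1.47, 1.51], [0.13, 2.56], [-1, 4.14], [0.04, 2.09], [-2.66, 2.66]. Speed limits (rad/s): [2.57, 2.57, 3.14, 3.14, 3.14, 3.14, 3.14].

## Interface

Orientations are given as a unit quaternion [x, y, z, w].
In Python, from plant import * gives the robot as it stands.
- The arm moves only by the tool apply_moves, never from a script. Its argument "series" is a list of rows, each an object of numbers: "x", "y", "z": the shift along the tool's x, y, z in units of 80 cm (1.0 is 80 cm); "wx", "wy", "wz": the turn, a rotation vector about the tool's x, y, z in units of pi rad (1.0 is pi rad); "fingers": the opening, from -1 (shut) to 1 (fully open), so that 0 is half open. In form: [{"x": .., "y": .., "z": .., "wx": .., "wy": .., "wz": .., "fingers": ..}, ...]. A call has 1 to 8 rows; each row shifts and turns the pose as measured when the row begins, along the tool's axes as they then stand; what a row does not reach is not made up. A row lasts 1/8 s, in which the tool goes at most 62.5 mm and 10.7 degrees, less where a joint would pass 70% of its speed; a pose out of reach is approached as far as the arm can. A call with a number of a shift or a turn outside -1 to 1 is refused whole. A call with a gripper value outside its range is refused whole. The fingers move at their own pace and stop on an object; "force" is the grip in N (left out, the last holds). Time passes only in rows, so rows that do not move let the fingers close. It gives the time, the measured TCP pose, the force and the opening at its end, in the units of the state.
- get_state(): the state, without advancing time (a new reading comes with each control period).
- snapshot(name): name is "scene" or "top" or "wrist"; returns (picture, depth): 420x560x3 uint8, red, green, blue; 420x560 float32, m along the optical axis (not along the pixel's ray), 0 where there is no reading.
- camera_model(name): a dict with "camera_matrix" (3x3 intrinsics, pixels), "world_from_camera" (4x4, takes a point from camera to world coordinates). Camera axes: x right, y up, looking along -z (the intrinsics and any distortion apply to the point x, -y, -z); pixel columns grow to the right and rows downward; lengths in m; the calibration is good to about 2 mm. A picture is of the moment at which its call begins: read the wrist's pose just before it. camera_model takes no time and is no camera call; for the wrist camera it gives the pose at the moment of the call.
- finish_job(): hands the job in, once; it reports no verdict.
The state is a dict: "clock": time; "q": joint angles; "qd": joint speeds; "joint_torque": joint torques, N m; "tool_pos": TCP position; "eef_rot": TCP orientation; "contact_force": force on the tool from outside, world axes, zero at the start; "moment": the same for the moment, N m; "opening": opening from 0.0 (shut) to 1.0 (fully open).
Only numpy, scipy, OpenCV 4.12 (cv2) and the standard library are available. Lean on these libraries where they do the work, as an engineer would, in place of code of your own. Each camera call takes 0.05 s, during which the arm holds its last target. There are 200 camera calls.

## Task

Slide the cover of the aluminium test fixture fully shut over the module bay. Then take the T-handled key from its wooden stand and with it turn both slotted fasteners clockwise, fully to their stops, so that their tabs lock over the cover; do not turn them with the fingers. Hang the key back in its stand, leaving the other things on the bench where they are.

Things in the scene. Friction and masses are not known exactly. Their poses are not given: they have to be found in the camera images.
- fixture: Aluminium test fixture fixed to the bench, 200 x 200 mm and 45 mm high, with 6 mm guide rails on top; origin at the centre of its underside, z up. Its cover slides along its y, shut towards -y. The fasteners stand at x = -79 mm (front, robot side) and x = +79 mm (back), both at y = -40 mm.
- cover (a joint): Opening of the sliding cover, m: 0 = fully shut against its end stop, growing as the cover moves towards the fixture's +y, at most 0.085. Friction about 2 N holds it where it is left.
- cover_handle (a point): Middle of the upright black grip on the cover (moves with it): grip 44 mm along the fixture's x, 12 mm thick along its y, standing 36 mm above the 4 mm cover plate (its top is 86 mm above the bench). The point is half-way up the grip, 18 mm above the cover plate and 67.5 mm above the bench. Axes as the fixture's.
- slot_front (a point): The steel fastener head is 28 mm across with a straight screw slot right across its top, open at both ends, 6 mm wide and 7 mm deep; the point is on the turning axis at the level of the head's top face (61 mm above the bench). Its z is up; its x lies along the slot and towards the end of the flat 33 mm locking tab under the head. This is the one on the robot's side of the cover.
- slot_back (a point): The steel fastener head is 28 mm across with a straight screw slot right across its top, open at both ends, 6 mm wide and 7 mm deep; the point is on the turning axis at the level of the head's top face (61 mm above the bench). Its z is up; its x lies along the slot and towards the end of the flat 33 mm locking tab under the head. This is the one on the far side of the cover.
- fastener_front (a joint): Turn of the front fastener, rad: 0 = fully unlocked (tab parallel to the cover's edge, slot along the fixture's y), 1.571 = hard stop, fully locked (tab pointing in over the cover, slot along the fixture's x). It grows clockwise seen from above, stays where it is left, and needs about 0.05 N m to turn. It starts part-turned, at 0.2 to 0.6.
- fastener_back (a joint): Turn of the back fastener, rad: 0 = fully unlocked (tab parallel to the cover's edge, slot along the fixture's y), 1.571 = hard stop, fully locked (tab pointing in over the cover, slot along the fixture's x). It grows clockwise seen from above, stays where it is left, and needs about 0.05 N m to turn. It starts part-turned, at 0.2 to 0.6.
- stand: Wooden key stand fixed to the bench, a block 60 x 60 mm and 85 mm high with a 25 mm square hole down its middle, 80 mm deep; origin at the centre of its underside, z up.
- stand_hole0 (a point): Centre of the mouth of the stand's hole, 85 mm above the bench. The key hangs here: its shaft goes down the hole and its flange rests on the rim, at any yaw.
- key_grip (a point): Loose T-handled steel key, 116 mm high, roughly 110 to 180 g: the point is the centre of its black cross-bar (60 mm long along this frame's x, 16 mm thick along y, 18 mm high along z; z points up while it hangs). Below the bar a 15 mm hub 22 mm long, then a flange 38 mm across and 4 mm thick (its underside 35 mm below this point), then a 10 mm shaft and a flat blade whose end is 107 mm below this point. Hanging in the stand the point is 120 mm above the bench.
- key_tip (a point): Centre of the end of the key's blade, on the key's axis, 107 mm below the centre of the bar. The blade is 16 mm wide along the bar's direction (x) and 3.2 mm thick along y, stepping down to 1.8 mm for its last 4 mm; it fits a fastener slot with the bar along the slot, either way round.
- multimeter: Bystander: black handheld multimeter lying face up, 150 x 74 x 32 mm, loose; origin at the centre of its underside.
- breadboard: Bystander: white plug-in breadboard with a few parts, 55 x 165 x 10 mm (parts up to 24 mm high), loose; origin at the centre of its underside.
- solder_reel: Bystander: metal reel standing on its flange, 60 mm across, 42 mm high, loose; origin at the centre of its underside.
Things that resemble listed ones, but are neither listed nor needed, are in the scene too. Leave any red or turquoise look-alike of the part that bears key_grip alone.

How it is judged:
On the way, in this order (a step that is already met when the one before it is completed fails the run):
1. the cover is fully shut (within 5 mm) (value of joint cover below 0.005 m), for 0.2 s.
2. both fasteners are turned clockwise to their stops (within 10 degrees) (value of joint cover below 0.005 m and value of joint each of fastener_front, fastener_back above 1.4 rad), for 0.2 s.
At the end, for the whole second after the job is handed in: The cover is shut within 5 mm, both fasteners are within 10 degrees of their locked stops (above 1.40 rad), and the key hangs upright (within 7 degrees) in its stand, its flange resting on the rim (bar centre 30 to 40 mm above the mouth of the hole and within 12 mm of its centre sideways) (all of step 2 and horizontal distance between key_grip and stand_hole0 below 0.012 m and z of key_grip in the frame of stand_hole0 between 0.03 and 0.04 m and angle between key_grip's own z axis and vertical below 0.12 rad); the robot touches nothing.
It fails at once if a fastener is turned beyond 1.0 rad while the cover is more than 8 mm open (value of joint cover above 0.008 m and value of joint any of fastener_front, fastener_back above 1 rad).
It fails at once if a fastener is touched (over 1 N) by the robot itself instead of the key (contact force between any of the fingers, the arm and fastener_front above 1 N or contact force between any of the fingers, the arm and fastener_back above 1 N).
It fails at once if the multimeter is moved more than 30 mm (distance of multimeter from where it was at the start of the episode above 0.03 m).
It fails at once if the breadboard is moved more than 30 mm (distance of breadboard from where it was at the start of the episode above 0.03 m).
It fails at once if the solder reel is moved more than 30 mm (distance of solder_reel from where it was at the start of the episode above 0.03 m).
It also fails if it takes over 72 s, if anything falls off the work surface, if the arm or the gripper's body presses on something with over 40 N, if the wrist force passes 120 N, or if a joint passes its speed limit or range.

## Working session

There is one attempt and no reset: what is moved stays moved. The work goes in short steps, Python scripts to look and compute and a tool call to move; the robot and the scene stay as the last step left them, time stands still between calls to the robot, and variables do not carry over. Pictures are saved under pics/ and viewed, about 8 in all and at most 12, crops included, and the job is handed in when it is done.

Besides the shell and the picture viewer there is one more tool, called by a JSON object that holds its "api" and its "payload". apply_moves: Moves the arm, as the interface text tells. Its arguments: {"type":"object","properties":{"series":{"type":"array","items":{"type":"object","properties":{"x":{"type":"number"},"y":{"type":"number"},"z":{"type":"number"},"wx":{"type":"number"},"wy":{"type":"number"},"wz":{"type":"number"},"fingers":{"type":"number"}}}},"force":{"type":"number"}},"required":["series"]}

```bash
mkdir -p pics; ls; cat > h.py <<'E'
from plant import *
import numpy as np, cv2
def snap(n,f):
    M=camera_model(n); im,d=snapshot(n); cv2.imwrite(f'pics/{f}.png',im[:,:,::-1]); np.savez(f'pics/{f}.npz',im=im,d=d,K=M['camera_matrix'],T=M['world_from_camera']); return im,d
def cloud(f):
    z=np.load(f'pics/{f}.npz'); d=z['d'];K=z['K'];T=z['T']
    v,u=np.mgrid[:d.shape[0],:d.shape[1]]
    P=np.stack([(u-K[0,2])/K[0,0]*d,-(v-K[1,2])/K[1,1]*d,-d,np.ones_like(d)],-1)
    W=(P@T.T)[...,:3]; W[d==0]=np.nan
    return z['im'],W
def proj(f,p):
    z=np.load(f'pics/{f}.npz');K=z['K'];c=np.linalg.inv(z['T'])@np.append(p,1)
    return K[0,0]*c[0]/-c[2]+K[0,2],K[1,1]*-c[1]/-c[2]+K[1,2]
E
python3 - <<'E'
from h import *
print(get_state())
for n in('top','scene'):snap(n,n+'0'); m=camera_model(n); print(m)
a=cv2.imread('pics/top0.png');cv2.imwrite('pics/top0v.png',cv2.resize(a,(800,600),interpolation=cv2.INTER_CUBIC))
E
```

```text
pics
{'clock': 0.0, 'q': array([ 1.17777634,  0.68999296, -0.19451262,  1.56633778,  0.15729157,
        0.90252506, -0.21511467]), 'qd': array([-2.24358798e-03,  6.41128738e-04,  2.74834148e-05, -4.15214012e-04,
       -1.17419727e-03,  9.98534591e-04, -7.36530887e-04]), 'joint_torque': array([-5.17006333e-05, -5.27558112e+01, -1.26699843e+00, -1.53425503e+01,
       -5.26919717e-02,  6.68187029e-03,  1.69595819e-04]), 'tool_pos': array([ 0.25839631, -0.56831334,  0.20560613]), 'eef_rot': array([ 8.40843029e-01, -5.41278231e-01, -8.21079822e-04, -4.49525394e-04]), 'contact_force': array([ 1.19596   , -0.30563697, -0.0283123 ]), 'moment': array([-0.04529966, -0.02823187,  0.00887042]), 'opening': 0.9948979060316984}
{'camera_matrix': array([[437.33152165,   0.        , 280.9104173 ],
       [  0.        , 437.33152165, 205.89979266],
       [  0.        ,   0.        ,   1.        ]]), 'world_from_camera': array([[-0.01834557,  0.98788449, -0.1541028 ,  0.37016153],
       [-0.99981929, -0.01889439, -0.00209739, -0.05417036],
       [-0.00498366,  0.15403648,  0.98805259,  1.29310007],
       [ 0.        ,  0.        ,  0.        ,  1.        ]])}
{'camera_matrix': array([[428.61829833,   0.        , 281.38598215],
       [  0.        , 428.61829833, 203.57951307],
       [  0.        ,   0.        ,   1.        ]]), 'world_from_camera': array([[ 0.38899054, -0.51719419,  0.76236247,  1.28123558],
       [ 0.92123813,  0.22070272, -0.32032893, -0.33625124],
       [-0.00258321,  0.82692229,  0.56231028,  0.64496105],
       [ 0.        ,  0.        ,  0.        ,  1.        ]])}
```

View pics/top0v.png

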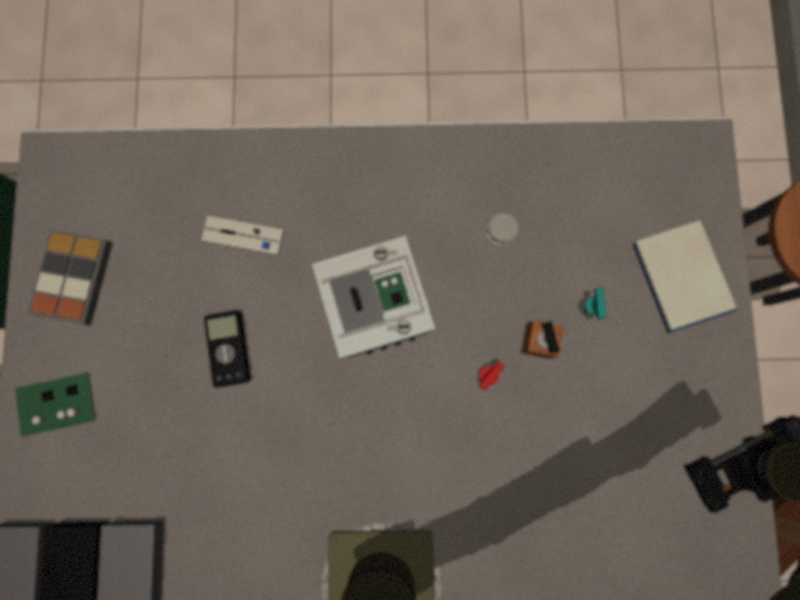

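View pics/scene0.png

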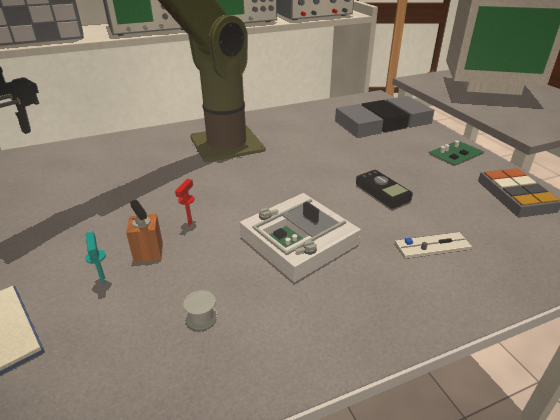

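The top view shows the fixture at (373,297), the stand with the black key at (543,340), and the red and turquoise look-alikes at (490,375) and (597,303). The cover is open towards image left (+y). I'll measure next.

```bash
python3 - <<'E'
from h import *
im,W=cloud('top0'); s=0.7
def box(x0,y0,x1,y1): 
    a=np.zeros(im.shape[:2],bool); a[int(y0*s):int(y1*s),int(x0*s):int(x1*s)]=1; return a
m=box(295,225,450,370)
print('table z',np.nanmedian(W[box(430,450,480,500)][:,2]))
P=W[m&(W[...,2]>.03)]
print(np.histogram(P[:,2],bins=np.arange(.03,.1,.004)))
q=P[(P[:,2]<.058)]
r=cv2.minAreaRect((q[:,:2]*1000).astype(np.float32));print('fixture',r)
h=P[P[:,2]>.07];print('handle',len(h),h.mean(0),cv2.minAreaRect((h[:,:2]*1000).astype(np.float32)))
for n,b in dict(stand=(515,310,570,365),red=(470,355,508,392),turq=(578,283,612,322),reel=(480,205,525,250),mm=(198,302,256,392),bb=(195,208,288,260)).items():
    a=W[box(*b)&(W[...,2]>.012)]
    print(n,len(a),a.mean(0),a[:,2].max(),cv2.minAreaRect((a[:,:2]*1000).astype(np.float32)))
    if n in('stand',):
        print(np.histogram(a[:,2],bins=np.arange(.01,.15,.01)))
        for lo,hi in((.075,.092),(.108,.14)):
            t=a[(a[:,2]>lo)&(a[:,2]<hi)];print(lo,len(t),t.mean(0),cv2.minAreaRect((t[:,:2]*1000).astype(np.float32)))
E
```

```text
table z 0.0013467845022026026
(array([ 209,   72,  238, 1272, 1519,  803,  167,   59,   39,    1,    2,
          2,    5,   32,   28,    2,    0]), array([0.03 , 0.034, 0.038, 0.042, 0.046, 0.05 , 0.054, 0.058, 0.062,
       0.066, 0.07 , 0.074, 0.078, 0.082, 0.086, 0.09 , 0.094, 0.098]))
fixture ((560.8375244140625, 6.925682067871094), (208.6778106689453, 200.31329345703125), 16.168628692626953)
handle 71 [0.55342489 0.04020255 0.08495724] ((554.3257446289062, 40.63920593261719), (42.81916809082031, 11.936331748962402), 16.201210021972656)
stand 626 [ 0.46639814 -0.3207854   0.08857044] 0.13520285781682073 ((468.9713134765625, -327.890869140625), (61.1494255065918, 61.25660705566406), 77.22502899169922)
(array([ 14,  16,  21,  24,  17,  24,  23, 292,  35,   3,  10,  95,  52]), array([0.01, 0.02, 0.03, 0.04, 0.05, 0.06, 0.07, 0.08, 0.09, 0.1 , 0.11,
       0.12, 0.13, 0.14]))
0.075 335 [ 0.46780555 -0.32257486  0.08603203] ((468.9645690917969, -328.0779724121094), (60.775875091552734, 61.19213104248047), 77.23262023925781)
0.108 158 [ 0.46697058 -0.3272261   0.12805988] ((467.536712
[... 221 characters left out ...]
5.96010971069336), 76.05467987060547)
turq 237 [ 0.53133781 -0.42538282  0.10001759] 0.12189352576202062 ((532.022705078125, -423.68212890625), (59.368865966796875, 26.61612892150879), 0.3065284788608551)
reel 318 [ 0.70243955 -0.26224531  0.04215582] 0.050113510802319405 ((702.9051513671875, -262.2242126464844), (56.53001403808594, 58.81038284301758), 88.08284759521484)
mm 1383 [0.46454556 0.30480032 0.03253095] 0.04421889116131528 ((465.78857421875, 307.17218017578125), (150.15870666503906, 75.28263092041016), 9.371670722961426)
bb 290 [0.70400109 0.28435407 0.0146565 ] 0.028468619698221564 ((705.0045776367188, 284.0834655761719), (163.77650451660156, 54.42388153076172), 77.97691345214844)
```

```bash
cat >> h.py <<'E'
from scipy.spatial.transform import Rotation as R
def plan(p,yaw,n=8,lin=0.06,ang=10.0):
    "per-row units to world TCP p with tool-x at yaw deg, tool down"
    s=get_state(); P=s['tool_pos'].copy(); Q=R.from_quat(s['eef_rot'])
    G=R.from_matrix(np.column_stack([[np.cos(a:=np.radians(yaw)),np.sin(a),0],[np.sin(a),-np.cos(a),0],[0,0,-1]]))
    x=Q.as_matrix()[:,0]; tilt=np.degrees(np.arccos(-Q.as_matrix()[2,2]))
    print('t %.2f tcp'%s['clock'],P.round(4),'yaw %.1f tilt %.2f open %.3f F'%(np.degrees(np.arctan2(x[1],x[0])),tilt,s['opening']),s['contact_force'].round(1),s['moment'].round(2))
    for i in range(n):
        d=np.array(p)-P; L=np.linalg.norm(d); r=(Q.inv()*G).as_rotvec(); A=np.degrees(np.linalg.norm(r))
        if L<2e-4 and A<.1: break
        k=max(L/lin,A/ang,1); dl=Q.inv().apply(d/k)/.8; dr=r/k/np.pi
        print('x %.4f y %.4f z %.4f | wx %.4f wy %.4f wz %.4f'%(*dl,*dr))
        P=P+d/k; Q=Q*R.from_rotvec(r/k)
    else: print('remaining',L-L/k)
E
python3 - <<'E'
from h import *
s=get_state();M=camera_model('wrist');T=np.eye(4);T[:3,:3]=R.from_quat(s['eef_rot']).as_matrix();T[:3,3]=s['tool_pos']
print(np.linalg.inv(T)@M['world_from_camera'],M['camera_matrix'])
plan([.42,-.28,.33],-74)
E
```

```text
[[ 9.99999781e-01 -1.69172325e-04  6.40523340e-04 -3.11259926e-04]
 [ 3.13567655e-05 -9.53675958e-01 -3.00835779e-01 -7.90313102e-02]
 [ 6.61744798e-04  3.00835733e-01 -9.53675744e-01 -1.77859943e-01]
 [ 0.00000000e+00  0.00000000e+00  0.00000000e+00  1.00000000e+00]] [[298.23852293   0.         284.59553796]
 [  0.         298.23852293 210.69586843]
 [  0.           0.           1.        ]]
t 0.10 tcp [ 0.2584 -0.5684  0.2057] yaw -65.5 tilt 0.10 open 1.003 F [0.2 0.3 0.5] [-0.04  0.03  0.03]
x -0.0416 y -0.0566 z -0.0263 | wx 0.0000 wy 0.0001 wz 0.0080
x -0.0430 y -0.0555 z -0.0263 | wx 0.0000 wy 0.0001 wz 0.0080
x -0.0444 y -0.0544 z -0.0264 | wx 0.0000 wy 0.0001 wz 0.0080
x -0.0457 y -0.0533 z -0.0264 | wx 0.0000 wy 0.0001 wz 0.0080
x -0.0470 y -0.0521 z -0.0264 | wx 0.0000 wy 0.0001 wz 0.0080
x -0.0428 y -0.0452 z -0.0234 | wx 0.0000 wy 0.0001 wz 0.0071
```

{"api": "apply_moves", "payload": {"series": [{"x": -0.042, "y": -0.056, "z": -0.026, "wz": 0.008}, {"x": -0.043, "y": -0.0555, "z": -0.026, "wz": 0.008}, {"x": -0.0445, "y": -0.0545, "z": -0.026, "wz": 0.008}, {"x": -0.0455, "y": -0.0535, "z": -0.026, "wz": 0.008}, {"x": -0.047, "y": -0.052, "z": -0.026, "wz": 0.008}, {"x": -0.047, "y": -0.05, "z": -0.026, "wz": 0.008}, {"x": 0, "y": 0, "z": 0}]}}

```text
schema error: expected keys x, y, z, wx, wy, wz, fingers
```

```bash
python3 - <<'E'
from h import *
snap('wrist','w1')
plan([.53,.02,.30],-74)
im,W=cloud('w1')
k=W[(W[...,2]>.112)&(W[...,2]<.145)&(np.hypot(W[...,0]-.467,W[...,1]+.328)<.05)]
print(len(k),k.mean(0) if len(k) else 0)
if len(k)>5:print(cv2.minAreaRect((k[:,:2]*1000).astype(np.float32)))
E
```

```text
t 0.15 tcp [ 0.2585 -0.5685  0.2058] yaw -65.5 tilt 0.08 open 1.001 F [-0.5 -0.1 -0.6] [0.01 0.01 0.01]
x -0.0485 y -0.0562 z -0.0107 | wx 0.0000 wy 0.0000 wz 0.0043
x -0.0492 y -0.0555 z -0.0107 | wx 0.0000 wy 0.0000 wz 0.0043
x -0.0500 y -0.0549 z -0.0107 | wx 0.0000 wy 0.0000 wz 0.0043
x -0.0507 y -0.0542 z -0.0107 | wx 0.0000 wy 0.0000 wz 0.0043
x -0.0514 y -0.0535 z -0.0107 | wx 0.0000 wy 0.0000 wz 0.0043
x -0.0522 y -0.0528 z -0.0108 | wx 0.0000 wy 0.0000 wz 0.0043
x -0.0529 y -0.0521 z -0.0108 | wx 0.0000 wy 0.0000 wz 0.0043
x -0.0536 y -0.0514 z -0.0108 | wx 0.0000 wy 0.0000 wz 0.0043
remaining 0.17489995300443445
0 0
```

All keys are required in each row, so I'll send them in full.

{"api": "apply_moves", "payload": {"series": [{"x": -0.042, "y": -0.056, "z": -0.026, "wx": 0, "wy": 0, "wz": 0.008, "fingers": 1}, {"x": -0.043, "y": -0.0555, "z": -0.026, "wx": 0, "wy": 0, "wz": 0.008, "fingers": 1}, {"x": -0.0445, "y": -0.0545, "z": -0.026, "wx": 0, "wy": 0, "wz": 0.008, "fingers": 1}, {"x": -0.0455, "y": -0.0535, "z": -0.026, "wx": 0, "wy": 0, "wz": 0.008, "fingers": 1}, {"x": -0.047, "y": -0.052, "z": -0.026, "wx": 0, "wy": 0, "wz": 0.008, "fingers": 1}, {"x": -0.047, "y": -0.05, "z": -0.026, "wx": 0, "wy": 0, "wz": 0.008, "fingers": 1}, {"x": 0, "y": 0, "z": 0, "wx": 0, "wy": 0, "wz": 0, "fingers": 1}]}}

```text
clock: 1.02
tool_pos: [0.428, -0.2667, 0.3321]
eef_rot: [0.796, -0.605, -0.002, -0.002]
contact_force: [-0.2, -0.7, -0.6]
opening: 1.002
```

```bash
python3 - <<'E'
from h import *
snap('wrist','w1')
plan([.53,.02,.30],-74)
im,W=cloud('w1')
k=W[(W[...,2]>.112)&(W[...,2]<.145)&(np.hypot(W[...,0]-.467,W[...,1]+.328)<.05)]
print(len(k),k.mean(0) if len(k) else 0)
if len(k)>5:print(cv2.minAreaRect((k[:,:2]*1000).astype(np.float32)))
E
```

```text
t 1.07 tcp [ 0.4258 -0.2693  0.3312] yaw -74.8 tilt 0.32 open 0.996 F [-1.2 -0.   0. ] [ 0.    0.05 -0.05]
x -0.0610 y -0.0429 z 0.0077 | wx 0.0002 wy 0.0003 wz -0.0008
x -0.0609 y -0.0430 z 0.0077 | wx 0.0002 wy 0.0003 wz -0.0008
x -0.0608 y -0.0432 z 0.0077 | wx 0.0002 wy 0.0003 wz -0.0008
x -0.0607 y -0.0433 z 0.0076 | wx 0.0002 wy 0.0003 wz -0.0008
x -0.0606 y -0.0435 z 0.0076 | wx 0.0002 wy 0.0003 wz -0.0008
x -0.0091 y -0.0066 z 0.0011 | wx 0.0000 wy 0.0000 wz -0.0001
651 [ 0.47072039 -0.32612507  0.12717398]
((469.9962463378906, -327.51904296875), (59.53456497192383, 16.581628799438477), 11.96063232421875)
```

{"api": "apply_moves", "payload": {"series": [{"x": -0.061, "y": -0.043, "z": 0.008, "wx": 0, "wy": 0, "wz": -0.001, "fingers": 1}, {"x": -0.061, "y": -0.043, "z": 0.008, "wx": 0, "wy": 0, "wz": -0.001, "fingers": 1}, {"x": -0.061, "y": -0.043, "z": 0.008, "wx": 0, "wy": 0, "wz": -0.001, "fingers": 1}, {"x": -0.061, "y": -0.043, "z": 0.008, "wx": 0, "wy": 0, "wz": -0.001, "fingers": 1}, {"x": -0.061, "y": -0.043, "z": 0.008, "wx": 0, "wy": 0, "wz": -0.001, "fingers": 1}, {"x": -0.007, "y": -0.005, "z": 0, "wx": 0, "wy": 0, "wz": 0, "fingers": 1}, {"x": 0, "y": 0, "z": 0, "wx": 0, "wy": 0, "wz": 0, "fingers": 1}]}}

```text
clock: 1.95
tool_pos: [0.5289, 0.0086, 0.2919]
eef_rot: [0.792, -0.611, -0.004, 0.006]
contact_force: [0.6, -0.5, 0.2]
opening: 0.999
```

```bash
python3 - <<'E'
from h import *
snap('wrist','w2')
im,W=cloud('w2')
near=np.hypot(W[...,0]-.56,W[...,1]-.007)<.16
h=W[near&(W[...,2]>.07)&(W[...,2]<.095)];print('handle',len(h),h.mean(0),cv2.minAreaRect((h[:,:2]*1000).astype(np.float32)))
q=W[near&(W[...,2]>.038)&(W[...,2]<.058)];print(cv2.minAreaRect((q[:,:2]*1000).astype(np.float32)))
c=W[near&(W[...,2]>.0575)&(W[...,2]<.068)]
th=np.radians(16.2);x=np.array([np.cos(th),np.sin(th)]);y=np.array([-x[1],x[0]]);C=np.array([.561,.007])
for g in(-.079,.079):
    p=C+g*x-.04*y; t=c[np.hypot(*(c[:,:2]-p).T)<.03]; print('fast',p,len(t),t.mean(0) if len(t) else 0, cv2.minEnclosingCircle((t[:,:2]*1000).astype(np.float32)))
plan([.554,.040,.12],-73.8)
a=cv2.imread('pics/w2.png');cv2.imwrite('pics/w2v.png',cv2.resize(a,(800,600),interpolation=cv2.INTER_CUBIC))
E
```

```text
handle 349 [0.55759977 0.04205229 0.08427211] ((556.6853637695312, 42.111907958984375), (43.91047286987305, 12.029030799865723), 16.5047550201416)
((566.0574951171875, 8.925384521484375), (200.5831298828125, 201.03492736816406), 16.242345809936523)
fast [ 0.49629644 -0.05345204] 184 [ 0.5020266 -0.0510836  0.0604912] ((501.95257568359375, -51.36942672729492), 13.58819580078125)
fast [ 0.64802285 -0.00937145] 250 [ 0.65324153 -0.00709133  0.06043562] ((652.755615234375, -7.294524669647217), 13.524720191955566)
t 2.00 tcp [0.5288 0.0084 0.292 ] yaw -75.4 tilt 0.86 open 1.000 F [ 0.  -1.  -0.9] [0.07 0.02 0.02]
x -0.0103 y -0.0148 z 0.0728 | wx 0.0016 wy -0.0000 wz -0.0029
x -0.0102 y -0.0145 z 0.0729 | wx 0.0016 wy -0.0000 wz -0.0029
x -0.0095 y -0.0135 z 0.0689 | wx 0.0015 wy -0.0000 wz -0.0028
```

View pics/w2v.png

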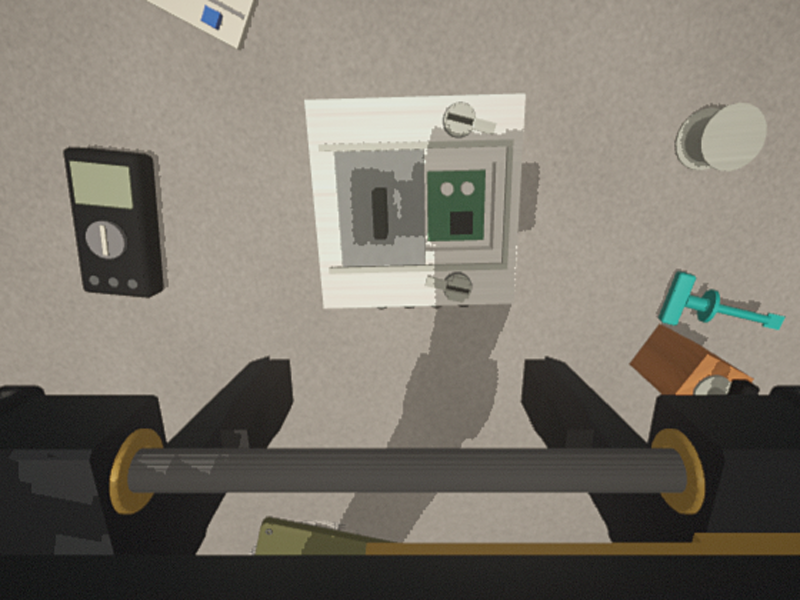

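The wrist view shows the cover handle at (379,213), the front fastener at (458,287) with its tab to the left, the back fastener at (460,120) with its tab to the right, and the stand at the lower right (700,370). I'll go down to the handle.

{"api": "apply_moves", "payload": {"series": [{"x": -0.0103, "y": -0.015, "z": 0.073, "wx": 0.0016, "wy": 0, "wz": -0.003, "fingers": 0.3}, {"x": -0.0103, "y": -0.015, "z": 0.073, "wx": 0.0016, "wy": 0, "wz": -0.003, "fingers": 0.3}, {"x": -0.0105, "y": -0.015, "z": 0.069, "wx": 0.0015, "wy": 0, "wz": -0.003, "fingers": 0.3}, {"x": 0, "y": 0, "z": 0, "wx": 0, "wy": 0, "wz": 0, "fingers": 0.3}]}}

```text
clock: 2.5
tool_pos: [0.5583, 0.0289, 0.1174]
eef_rot: [0.795, -0.606, 0.004, 0.001]
contact_force: [0.6, 0.0, 0.4]
opening: 0.651
```

```bash
python3 - <<'E'
from h import *
snap('wrist','w3')
im,W=cloud('w3')
near=np.hypot(W[...,0]-.556,W[...,1]-.041)<.04
h=W[near&(W[...,2]>.07)&(W[...,2]<.092)];print('handle',len(h),h.mean(0) if len(h) else 0)
if len(h)>4: print(cv2.minAreaRect((h[:,:2]*1000).astype(np.float32)))
plan([.556,.0415,.060],-73.8)
E
```

```text
handle 948 [0.55913013 0.04245239 0.08416563]
((557.0089111328125, 42.10559844970703), (43.86928176879883, 12.039440155029297), 16.306480407714844)
t 2.55 tcp [0.5601 0.0281 0.1198] yaw -74.7 tilt 0.70 open 0.649 F [ 0.5 -0.   0. ] [ 0.01 -0.01  0.02]
x -0.0178 y 0.0011 z 0.0729 | wx -0.0024 wy -0.0029 wz -0.0051
x -0.0004 y 0.0000 z 0.0018 | wx -0.0001 wy -0.0001 wz -0.0001
```

{"api": "apply_moves", "payload": {"series": [{"x": -0.0178, "y": 0.003, "z": 0, "wx": -0.0024, "wy": -0.0029, "wz": -0.005, "fingers": 0.3}, {"x": 0, "y": 0, "z": 0.04, "wx": 0, "wy": 0, "wz": 0, "fingers": 0.3}, {"x": 0, "y": 0, "z": 0.033, "wx": 0, "wy": 0, "wz": 0, "fingers": 0.3}, {"x": 0, "y": 0, "z": 0, "wx": 0, "wy": 0, "wz": 0, "fingers": -0.5}, {"x": 0, "y": 0, "z": 0, "wx": 0, "wy": 0, "wz": 0, "fingers": -1}, {"x": 0, "y": 0, "z": 0, "wx": 0, "wy": 0, "wz": 0, "fingers": -1}], "force": 15}}

```text
clock: 3.3
tool_pos: [0.5623, 0.0406, 0.0753]
eef_rot: [0.798, -0.602, 0.008, -0.008]
contact_force: [0.2, -0.4, -0.3]
opening: 0.335
```

```bash
python3 - <<'E'
from h import *
plan([.556,.0415,.060],-73.8)
E
```

```text
t 3.30 tcp [0.5623 0.0406 0.0753] yaw -74.1 tilt 1.32 open 0.335 F [ 0.2 -0.4 -0.3] [0.01 0.02 0.03]
x -0.0033 y 0.0078 z 0.0189 | wx -0.0073 wy -0.0011 wz -0.0014
```

{"api": "apply_moves", "payload": {"series": [{"x": -0.003, "y": 0.008, "z": 0.017, "wx": -0.0073, "wy": -0.001, "wz": -0.0014, "fingers": 0}, {"x": 0, "y": 0, "z": 0, "wx": 0, "wy": 0, "wz": 0, "fingers": -1}, {"x": 0, "y": 0, "z": 0, "wx": 0, "wy": 0, "wz": 0, "fingers": -1}, {"x": 0, "y": 0, "z": 0, "wx": 0, "wy": 0, "wz": 0, "fingers": -1}, {"x": 0, "y": 0, "z": 0, "wx": 0, "wy": 0, "wz": 0, "fingers": -1}]}}

```text
clock: 3.92
tool_pos: [0.556, 0.0414, 0.0618]
eef_rot: [0.8, -0.6, 0.0, 0.0]
contact_force: [-0.8, -0.2, 0.7]
opening: 0.022
```

```bash
python3 - <<'E'
from h import *
plan([.556,.0415,.060],-73.8)
th=np.radians(16.2);y=np.array([-np.sin(th),np.cos(th),0])
E
```

```text
t 3.92 tcp [0.556  0.0414 0.0618] yaw -73.8 tilt 0.02 open 0.022 F [-0.8 -0.2  0.7] [ 0.01 -0.01 -0.01]
x -0.0002 y -0.0000 z 0.0022 | wx 0.0000 wy -0.0001 wz 0.0001
```

```bash
python3 - <<'E'
from h import *
snap('wrist','w4');snap('scene','s4')
a=cv2.imread('pics/w4.png');b=cv2.imread('pics/s4.png')[150:330,180:420]
cv2.imwrite('pics/v4.png',np.hstack([cv2.resize(a,(400,300)),cv2.resize(b,(400,300))]))
print(get_state()['opening'])
E
```

```text
0.005944288546284254
```

View pics/v4.png

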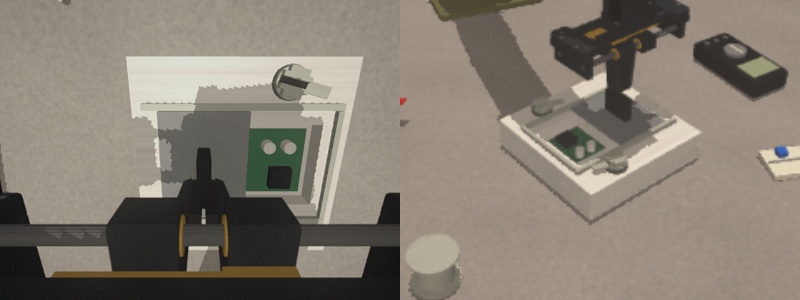

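```bash
python3 - <<'E'
from h import *
s=get_state();print(proj('s4',s['tool_pos']),proj('w4',s['tool_pos']))
im,W=cloud('s4')
C=np.array([.566,.009]);th=np.radians(16.2);x=np.array([np.cos(th),np.sin(th)]);y=np.array([-x[1],x[0]])
D=W[...,:2]-C; X=D@x;Y=D@y;Z=W[...,2]; dark=im.max(-1)<60
m=(abs(X)<.1)&(abs(Y)<.1)&(Z>.055)&(Z<.2)
for lo in np.arange(.055,.16,.01):
    k=m&(Z>=lo)&(Z<lo+.01)&dark
    if k.sum(): print('%.3f n %d X %.3f..%.3f Y %.3f..%.3f'%(lo,k.sum(),*np.percentile(X[k],[5,95]),*np.percentile(Y[k],[5,95])))
c=im[170:290,260:360];cv2.imwrite('pics/v5.png',cv2.resize(c[:,:,::-1],(600,720)[::1] if 0 else (600,600),interpolation=cv2.INTER_CUBIC))
d=s['tool_pos'][:2]-C;print('tcp in fixture',d@x,d@y)
E
```

```text
(np.float64(310.1613363260067), np.float64(213.7955201038642)) (np.float64(285.5308760208801), np.float64(244.29247815731108))
0.055 n 52 X -0.017..0.021 Y 0.027..0.035
0.065 n 53 X -0.017..0.022 Y 0.027..0.035
0.075 n 67 X -0.017..0.021 Y 0.027..0.036
0.085 n 17 X -0.016..0.020 Y 0.028..0.035
0.095 n 37 X -0.003..0.011 Y 0.020..0.042
0.105 n 52 X -0.006..0.011 Y 0.019..0.043
0.115 n 55 X -0.008..0.011 Y 0.018..0.044
0.125 n 55 X -0.006..0.011 Y 0.017..0.047
0.135 n 47 X -0.006..0.011 Y 0.017..0.043
0.145 n 7 X 0.006..0.012 Y 0.008..0.018
0.155 n 74 X -0.027..0.034 Y -0.052..0.046
tcp in fixture -0.0005394873138365726 0.03381845528682249
```

View pics/v5.png

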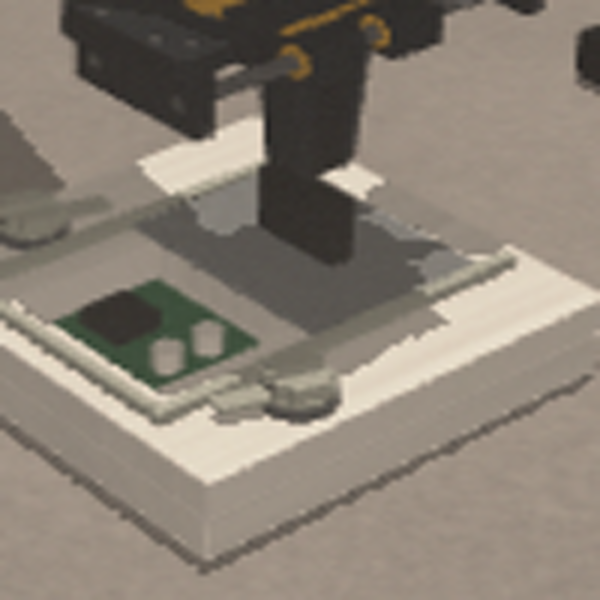

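```bash
python3 - <<'E'
from h import *
s=get_state();T=np.eye(4);T[:3,:3]=R.from_quat(s['eef_rot']).as_matrix();T[:3,3]=s['tool_pos']
for f in('w4','s4'):
    im,W=cloud(f); L=(W-T[:3,3])@T[:3,:3]
    m=(abs(L[...,0])<.04)&(abs(L[...,1])<.03)&(L[...,2]<.02)&(L[...,2]>-.15)
    for lo in np.arange(-.10,.02,.01):
        k=m&(L[...,2]>=lo)&(L[...,2]<lo+.01)
        if k.sum(): print(f,'%.3f'%lo,k.sum(),'x',np.percentile(L[k][:,0],[2,98]).round(3),'y',np.percentile(L[k][:,1],[2,98]).round(3))
M=camera_model('wrist');print(M['world_from_camera'][:3,3],s['tool_pos'],(np.linalg.inv(T)@M['world_from_camera'])[:3,3])
im,W=cloud('w2')
a=W[120:360,200:400];print(np.nanmin(W[...,2]))
E
```

```text
w4 -0.100 202 x [-0.009  0.008] y [-0.028  0.01 ]
w4 -0.090 134 x [-0.01   0.009] y [-0.012  0.009]
w4 -0.080 1001 x [-0.011  0.009] y [-0.012 -0.005]
w4 -0.070 575 x [-0.012  0.011] y [-0.012 -0.009]
w4 -0.060 799 x [-0.016  0.015] y [-0.012 -0.001]
w4 -0.050 536 x [-0.015  0.014] y [-0.012 -0.01 ]
w4 -0.040 320 x [-0.014  0.013] y [-0.012 -0.01 ]
w4 -0.030 759 x [-0.006  0.005] y [-0.023  0.018]
w4 -0.020 114 x [-0.006  0.005] y [-0.023 -0.021]
w4 -0.010 98 x [-0.006  0.005] y [-0.023 -0.021]
w4 -0.000 80 x [-0.006  0.005] y [-0.023 -0.021]
w4 0.010 6913 x [-0.039  0.039] y [-0.029  0.027]
s4 -0.100 13 x [-0.015  0.03 ] y [-0.022  0.01 ]
s4 -0.090 15 x [-0.019  0.018] y [-0.012  0.   ]
s4 -0.080 60 x [-0.017  0.017] y [-0.012  0.007]
s4 -0.070 60 x [-0.017  0.017] y [-0.012  0.007]
s4 -0.060 58 x [-0.015  0.016] y [-0.012  0.008]
s4 -0.050 55 x [-0.015  0.014] y [-0.012  0.009]
s4 -0.040 33 x [-0.012  0.014] y [-0.012  0.008]
s4 -0.030 57 x [-0.005  0.006] y [-0.021  0.021]
s4 -0.020 58 x [-0.004  0.007] y [-0.024  0.021]
s4 -0.010 53 x [-0.003  0.007] y [-0.023  0.021]
s4 -0.000 62 x [-0.013  0.032] y [-0.022  0.02 ]
s4 0.010 340 x [-0.039  0.039] y [-0.029  0.028]
[0.63172496 0.0639132  0.2396087 ] [0.55604689 0.04132514 0.06174782] [-0.00049809 -0.07896195 -0.17786693]
-0.005239592509412694
```

```bash
python3 - <<'E'
from h import *
s=get_state();T=np.eye(4);T[:3,:3]=R.from_quat(s['eef_rot']).as_matrix();T[:3,3]=s['tool_pos']
TC=np.linalg.inv(T)@camera_model('wrist')['world_from_camera'];np.save('TC.npy',TC)
for f in('w2','w3','w4'):
    z=np.load(f'pics/{f}.npz');Tt=z['T']@np.linalg.inv(TC)
    im,W=cloud(f);L=(W-Tt[:3,3])@Tt[:3,:3]
    for lo in np.arange(-.06,.015,.005):
        k=(abs(L[...,0])<.075)&(abs(L[...,1])<.02)&(L[...,2]>=lo)&(L[...,2]<lo+.005)
        if k.sum(): print(f,'%.3f'%lo,k.sum(),'x',np.percentile(L[k][:,0],[2,25,75,98]).round(3),'y',np.percentile(L[k][:,1],[2,98]).round(3))
E
```

```text
w2 -0.060 711 x [-0.059 -0.047  0.045  0.057] y [-0.012  0.007]
w2 -0.055 707 x [-0.058 -0.046  0.044  0.057] y [-0.012  0.007]
w2 -0.050 531 x [-0.058 -0.046  0.046  0.057] y [-0.012  0.007]
w2 -0.045 465 x [-0.057 -0.046  0.045  0.056] y [-0.012  0.007]
w2 -0.040 422 x [-0.056 -0.046  0.045  0.055] y [-0.012  0.007]
w2 -0.035 221 x [-0.054 -0.046  0.044  0.053] y [-0.012  0.007]
w2 -0.030 1 x [0.047 0.047 0.047 0.047] y [-0.009 -0.009]
w3 -0.060 625 x [-0.043 -0.032  0.032  0.042] y [-0.012  0.007]
w3 -0.055 616 x [-0.043 -0.031  0.03   0.041] y [-0.012  0.007]
w3 -0.050 437 x [-0.042 -0.033  0.032  0.042] y [-0.012  0.007]
w3 -0.045 387 x [-0.042 -0.033  0.031  0.041] y [-0.012  0.007]
w3 -0.040 336 x [-0.042 -0.033  0.032  0.041] y [-0.012  0.006]
w3 -0.035 198 x [-0.038 -0.031  0.03   0.037] y [-0.012  0.007]
w4 -0.060 392 x [-0.016 -0.009  0.008  0.015] y [-0.012 -0.005]
w4 -0.055 405 x [-0.016 -0.008  0.007  0.014] y [-0.012 -0.   ]
w4 -0.050 287 x [-0.015 -0.009  0.007  0.014] y [-0.012 -0.01 ]
w4 -0.045 250 x [-0.015 -0.009  0.008  0.013] y [-0.012 -0.01 ]
w4 -0.040 210 x [-0.014 -0.008  0.006  0.013] y [-0.012 -0.01 ]
w4 -0.035 109 x [-0.011 -0.006  0.005  0.01 ] y [-0.012 -0.01 ]
w4 -0.030 2 x [-0. -0.  0.  0.] y [-0.01   0.004]
w4 -0.025 622 x [-0.006 -0.002  0.002  0.005] y [-0.02   0.018]
w4 0.010 4955 x [-0.041 -0.026  0.025  0.04 ] y [-0.019  0.019]
```

Both cameras agree that the fingers really end about 30 mm short of the reported TCP: the tips are at tool z ≈ −0.030, against a stated 0. So the fingers closed just above the handle and nothing was disturbed. From here on I'll add 30 mm of reach to every move.

{"api": "apply_moves", "payload": {"series": [{"x": 0, "y": 0, "z": 0, "wx": 0, "wy": 0, "wz": 0, "fingers": 0.0}, {"x": 0, "y": 0, "z": 0, "wx": 0, "wy": 0, "wz": 0, "fingers": 0.0}, {"x": 0, "y": 0, "z": 0, "wx": 0, "wy": 0, "wz": 0, "fingers": 0.0}, {"x": 0, "y": 0, "z": 0, "wx": 0, "wy": 0, "wz": 0, "fingers": 0.0}, {"x": 0, "y": -0.001, "z": 0.02, "wx": 0, "wy": 0, "wz": 0, "fingers": 0.0}, {"x": 0, "y": 0, "z": 0.015, "wx": 0, "wy": 0, "wz": 0, "fingers": 0.0}, {"x": 0, "y": 0, "z": 0, "wx": 0, "wy": 0, "wz": 0, "fingers": -1}, {"x": 0, "y": 0, "z": 0, "wx": 0, "wy": 0, "wz": 0, "fingers": -1}], "force": 20}}

```text
clock: 5.03
tool_pos: [0.5564, 0.0416, 0.031]
eef_rot: [0.8, -0.6, -0.0, 0.001]
contact_force: [-0.4, 0.3, 0.8]
opening: 0.297
```

{"api": "apply_moves", "payload": {"series": [{"x": 0, "y": 0, "z": 0, "wx": 0, "wy": 0, "wz": 0, "fingers": -1}, {"x": 0, "y": 0, "z": 0, "wx": 0, "wy": 0, "wz": 0, "fingers": -1}, {"x": 0, "y": 0, "z": 0, "wx": 0, "wy": 0, "wz": 0, "fingers": -1}]}}

```text
clock: 5.4
tool_pos: [0.5565, 0.0415, 0.0312]
eef_rot: [0.8, -0.6, -0.0, 0.0]
contact_force: [0.2, -0.5, -3.0]
opening: 0.141
```

```bash
python3 - <<'E'
from h import *
plan([.556,.0415,.032],-73.8)
E
```

```text
t 5.40 tcp [0.5565 0.0415 0.0312] yaw -73.8 tilt 0.05 open 0.141 F [ 0.2 -0.5 -3. ] [0.05 0.   0.02]
x -0.0002 y 0.0006 z -0.0010 | wx 0.0003 wy -0.0001 wz 0.0001
```

{"api": "apply_moves", "payload": {"series": [{"x": 0.02, "y": 0, "z": 0, "wx": 0, "wy": 0, "wz": 0, "fingers": -1}, {"x": 0.02, "y": 0, "z": 0, "wx": 0, "wy": 0, "wz": 0, "fingers": -1}, {"x": 0.02, "y": 0, "z": 0, "wx": 0, "wy": 0, "wz": 0, "fingers": -1}]}}

```text
clock: 5.78
tool_pos: [0.5699, -0.0047, 0.0312]
eef_rot: [0.801, -0.599, -0.001, -0.0]
contact_force: [-1.0, 2.7, -1.9]
opening: 0.137
```

```bash
python3 - <<'E'
from h import *
plan([.5765,-.03,.031],-73.8,n=2)
E
```

```text
t 5.78 tcp [ 0.5699 -0.0047  0.0312] yaw -73.6 tilt 0.16 open 0.137 F [-1.   2.7 -1.9] [ 0.47  0.12 -0.11]
x 0.0327 y 0.0010 z 0.0002 | wx 0.0004 wy 0.0008 wz 0.0009
```

{"api": "apply_moves", "payload": {"series": [{"x": 0.015, "y": 0, "z": 0, "wx": 0, "wy": 0, "wz": 0, "fingers": -1}, {"x": 0.012, "y": 0, "z": 0, "wx": 0, "wy": 0, "wz": 0, "fingers": -1}, {"x": 0.01, "y": 0, "z": 0, "wx": 0, "wy": 0, "wz": 0, "fingers": -1}, {"x": 0.01, "y": 0, "z": 0, "wx": 0, "wy": 0, "wz": 0, "fingers": -1}]}}

```text
clock: 6.28
tool_pos: [0.5777, -0.0317, 0.0311]
eef_rot: [0.802, -0.597, -0.008, -0.005]
contact_force: [-8.2, 19.3, 4.6]
opening: 0.134
```

```bash
python3 - <<'E'
from h import *
plan([.5765,-.03,.031],-73.8,n=2)
E
```

```text
t 6.28 tcp [ 0.5777 -0.0317  0.0311] yaw -73.4 tilt 1.09 open 0.134 F [-8.2 19.3  4.6] [ 3.88  1.5  -0.17]
x -0.0024 y 0.0009 z 0.0002 | wx 0.0009 wy 0.0060 wz 0.0025
```

{"api": "apply_moves", "payload": {"series": [{"x": 0, "y": 0, "z": 0, "wx": 0, "wy": 0, "wz": 0, "fingers": 0.0}, {"x": 0, "y": 0, "z": 0, "wx": 0, "wy": 0, "wz": 0, "fingers": 0.0}, {"x": 0, "y": 0, "z": 0, "wx": 0, "wy": 0, "wz": 0, "fingers": 0.0}, {"x": 0, "y": 0, "z": -0.07, "wx": 0, "wy": 0.006, "wz": 0, "fingers": 0.3}, {"x": 0, "y": 0.03, "z": -0.07, "wx": 0, "wy": 0, "wz": 0, "fingers": 0.3}, {"x": 0, "y": 0.04, "z": -0.07, "wx": 0, "wy": 0, "wz": 0, "fingers": 0.3}, {"x": 0, "y": 0.04, "z": -0.03, "wx": 0, "wy": 0, "wz": 0, "fingers": 0.3}, {"x": 0, "y": 0, "z": 0, "wx": 0, "wy": 0, "wz": 0, "fingers": 0.3}], "force": 40}}

```text
clock: 7.28
tool_pos: [0.495, -0.0648, 0.2269]
eef_rot: [0.8, -0.6, 0.003, 0.004]
contact_force: [-0.1, -0.0, -0.1]
opening: 0.649
```

```bash
python3 - <<'E'
from h import *
im,d=snap('wrist','w5');plan([.469,-.328,.20],-78.5,n=8)
im,W=cloud('w5')
C=np.array([.566,.009]);th=np.radians(16.2);x=np.array([np.cos(th),np.sin(th)]);y=np.array([-x[1],x[0]])
near=np.hypot(W[...,0]-.56,W[...,1]-.007)<.17
h=W[near&(W[...,2]>.07)&(W[...,2]<.095)];r=cv2.minAreaRect((h[:,:2]*1000).astype(np.float32));print('handle',len(h),r);hc=np.array(r[0])/1000-C;print(hc@x,hc@y)
q=W[near&(W[...,2]>.038)&(W[...,2]<.058)];print(cv2.minAreaRect((q[:,:2]*1000).astype(np.float32)))
for g in(-.079,.079):
    p=C+g*x-.04*y; k=(np.hypot(W[...,0]-p[0],W[...,1]-p[1])<.018)&(W[...,2]>.0575)&(W[...,2]<.068);t=W[k]
    if len(t)<5: print('few');continue
    print('fast',len(t),cv2.minEnclosingCircle((t[:,:2]*1000).astype(np.float32)))
    u,v=map(int,proj('w5',[*p,.061]));print(u,v)
a=im[:,:,::-1];cv2.imwrite('pics/w5v.png',cv2.resize(a,(800,600),interpolation=cv2.INTER_CUBIC))
E
```

```text
t 7.33 tcp [ 0.4962 -0.0641  0.2262] yaw -73.7 tilt 0.50 open 0.652 F [ 0.  -0.   0.5] [ 0.04 -0.04 -0.03]
x 0.0690 y 0.0282 z 0.0080 | wx 0.0001 wy -0.0006 wz 0.0060
x 0.0696 y 0.0269 z 0.0079 | wx 0.0001 wy -0.0006 wz 0.0060
x 0.0701 y 0.0255 z 0.0077 | wx 0.0001 wy -0.0006 wz 0.0060
x 0.0706 y 0.0242 z 0.0076 | wx 0.0001 wy -0.0006 wz 0.0060
x 0.0315 y 0.0101 z 0.0033 | wx 0.0000 wy -0.0003 wz 0.0027
handle 547 ((577.7882080078125, -31.290449142456055), (43.238895416259766, 12.002959251403809), 16.245452880859375)
7.946474627763777e-05 -0.04197946909490868
((566.213134765625, 9.485984802246094), (200.92503356933594, 200.8160400390625), 16.193248748779297)
fast 273 ((501.64013671875, -51.218238830566406), 13.782949447631836)
274 178
fast 432 ((653.0399780273438, -7.280457019805908), 14.171287536621094)
272 23
```

View pics/w5v.png

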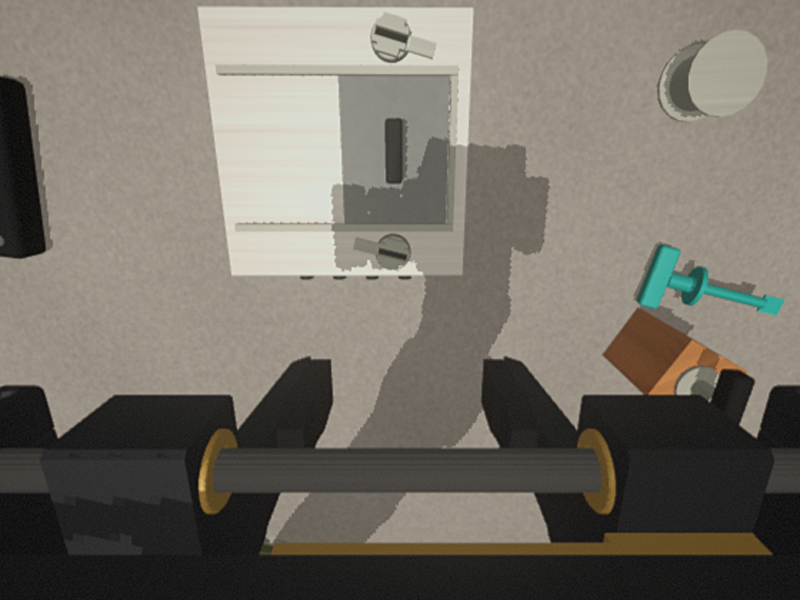

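The cover's handle is now at fixture y = −42 mm, with x on centre, and the motion stopped against about 21 N, so the cover is shut. The front fastener at (393,250) has its tab to the left, and the back one at (390,38) has its tab to the right and slightly down. I'll measure the slot angles and move over the key.

```bash
cat >> h.py <<'E'
def slot(f,p,out=None,zt=.061):
    "rectified patch about p; best slot yaw (deg, mod 180) and sub-mm offset"
    z=np.load(f'pics/{f}.npz');g=np.arange(-18,18.1,.25)/1000
    X,Y=np.meshgrid(p[0]+g,p[1]+g,indexing='ij')
    Pw=np.stack([X,Y,np.full_like(X,zt),np.ones_like(X)],-1)@np.linalg.inv(z['T']).T;K=z['K']
    u=K[0,0]*Pw[...,0]/-Pw[...,2]+K[0,2];v=K[1,1]*Pw[...,1]/Pw[...,2]+K[1,2]
    G=cv2.remap(z['im'].astype(np.float32).mean(-1),u.astype(np.float32),v.astype(np.float32),cv2.INTER_LINEAR)
    if out is not None: cv2.imwrite(f'pics/{out}.png',cv2.resize(np.rot90(np.rot90(G[::-1,::-1],0),0).astype(np.uint8),(400,400)))
    gx,gy=np.meshgrid(g,g,indexing='ij');best=[]
    for a in np.arange(0,180,1.):
        c,s=np.cos(np.radians(a)),np.sin(np.radians(a))
        for ex in np.arange(-.004,.0041,.0005):
          al=gx*c+gy*s; ac=-gx*s+gy*c-ex; r=np.hypot(gx,gy)<.011
          best.append((G[r&(abs(ac)<.002)].mean()-G[r&(abs(ac)>.0045)&(abs(ac)<.008)].mean(),a,ex))
    best.sort();return best[:3]
E
python3 - <<'E'
from h import *
for f in('w2','w5'):
    print(f,'front',slot(f,[.5018,-.0513]),'back',slot(f,[.653,-.0073]))
E
```

```text
w2 front [(np.float32(-63.89718), np.float64(92.0), np.float64(0.0)), (np.float32(-63.809963), np.float64(93.0), np.float64(0.0)), (np.float32(-63.76911), np.float64(94.0), np.float64(0.0))] back [(np.float32(-119.7569), np.float64(91.0), np.float64(0.0)), (np.float32(-119.70206), np.float64(92.0), np.float64(0.0)), (np.float32(-119.5168), np.float64(90.0), np.float64(0.0))]
w5 front [(np.float32(-66.848755), np.float64(92.0), np.float64(-0.0005)), (np.float32(-66.80962), np.float64(91.0), np.float64(-0.0005)), (np.float32(-66.71057), np.float64(93.0), np.float64(-0.0005))] back [(np.float32(-110.18371), np.float64(91.0), np.float64(0.0)), (np.float32(-110.066696), np.float64(92.0), np.float64(0.0)), (np.float32(-109.91893), np.float64(90.0), np.float64(0.0))]
```

{"api": "apply_moves", "payload": {"series": [{"x": 0.069, "y": 0.028, "z": 0.008, "wx": 0, "wy": 0, "wz": 0.006, "fingers": 0.3}, {"x": 0.0695, "y": 0.027, "z": 0.008, "wx": 0, "wy": 0, "wz": 0.006, "fingers": 0.3}, {"x": 0.07, "y": 0.0255, "z": 0.008, "wx": 0, "wy": 0, "wz": 0.006, "fingers": 0.3}, {"x": 0.07, "y": 0.024, "z": 0.008, "wx": 0, "wy": 0, "wz": 0.006, "fingers": 0.3}, {"x": 0.034, "y": 0.01, "z": 0.003, "wx": 0, "wy": 0, "wz": 0.003, "fingers": 0.3}, {"x": 0, "y": 0, "z": 0, "wx": 0, "wy": 0, "wz": 0, "fingers": 0.3}]}}

```text
clock: 8.07
tool_pos: [0.4755, -0.337, 0.1924]
eef_rot: [0.775, -0.632, 0.002, 0.002]
contact_force: [-0.3, 0.3, 1.3]
opening: 0.649
```

```bash
python3 - <<'E'
from h import *
im,d=snap('wrist','w6')
im,W=cloud('w6')
k=W[(W[...,2]>.112)&(W[...,2]<.145)&(np.hypot(W[...,0]-.467,W[...,1]+.328)<.05)&(im.max(-1)<90)]
print(len(k))
if len(k)>5:print(cv2.minAreaRect((k[:,:2]*1000).astype(np.float32)))
plan([.4695,-.3278,.14],-78.5,n=8)
E
```

```text
1245
((470.22955322265625, -327.5115051269531), (59.29426574707031, 15.616842269897461), 11.405793190002441)
t 8.12 tcp [ 0.4758 -0.3351  0.1925] yaw -78.3 tilt 0.29 open 0.646 F [-0.4  0.2  0.2] [-0.01 -0.01  0.06]
x -0.0109 y 0.0058 z 0.0656 | wx -0.0000 wy -0.0016 wz 0.0011
```

{"api": "apply_moves", "payload": {"series": [{"x": -0.011, "y": 0.006, "z": 0.066, "wx": 0, "wy": -0.0016, "wz": 0.001, "fingers": 0.2}, {"x": 0, "y": 0, "z": 0, "wx": 0, "wy": 0, "wz": 0, "fingers": 0}]}}

```text
clock: 8.38
tool_pos: [0.4718, -0.3236, 0.1386]
eef_rot: [0.776, -0.631, 0.0, -0.001]
contact_force: [-0.6, -0.1, 0.1]
opening: 0.51
```

```bash
python3 - <<'E'
from h import *
plan([.470,-.3275,.07],-78.4,n=8)
E
```

```text
t 8.38 tcp [ 0.4718 -0.3236  0.1386] yaw -78.2 tilt 0.16 open 0.510 F [-0.6 -0.1  0.1] [-0.02 -0.04  0.03]
x 0.0038 y 0.0030 z 0.0748 | wx -0.0006 wy 0.0005 wz 0.0011
x 0.0005 y 0.0004 z 0.0109 | wx -0.0001 wy 0.0001 wz 0.0002
```

{"api": "apply_moves", "payload": {"series": [{"x": 0.004, "y": 0.003, "z": 0.02, "wx": -0.0006, "wy": 0.0005, "wz": 0.001, "fingers": 0}, {"x": 0, "y": 0, "z": 0.035, "wx": 0, "wy": 0, "wz": 0, "fingers": 0}, {"x": 0, "y": 0, "z": 0.03, "wx": 0, "wy": 0, "wz": 0, "fingers": 0}, {"x": 0, "y": 0, "z": 0, "wx": 0, "wy": 0, "wz": 0, "fingers": 0}]}}

```text
clock: 8.88
tool_pos: [0.4771, -0.3268, 0.0731]
eef_rot: [0.777, -0.63, 0.005, -0.002]
contact_force: [-0.3, 0.7, 0.5]
opening: 0.499
```

```bash
python3 - <<'E'
from h import *
plan([.470,-.3275,.07],-78.4,n=8)
E
```

```text
t 8.88 tcp [ 0.4771 -0.3268  0.0731] yaw -78.1 tilt 0.63 open 0.499 F [-0.3  0.7  0.5] [0.06 0.01 0.01]
x -0.0010 y 0.0089 z 0.0038 | wx -0.0029 wy -0.0020 wz 0.0019
```

{"api": "apply_moves", "payload": {"series": [{"x": -0.001, "y": 0.009, "z": 0.004, "wx": -0.0029, "wy": -0.002, "wz": 0.002, "fingers": 0}, {"x": 0, "y": 0, "z": 0, "wx": 0, "wy": 0, "wz": 0, "fingers": -0.3}, {"x": 0, "y": 0, "z": 0, "wx": 0, "wy": 0, "wz": 0, "fingers": -1}, {"x": 0, "y": 0, "z": 0, "wx": 0, "wy": 0, "wz": 0, "fingers": -1}, {"x": 0, "y": 0, "z": 0, "wx": 0, "wy": 0, "wz": 0, "fingers": -1}, {"x": 0, "y": 0, "z": 0, "wx": 0, "wy": 0, "wz": 0, "fingers": -1}], "force": 50}}

```text
clock: 9.62
tool_pos: [0.4718, -0.3287, 0.0733]
eef_rot: [0.775, -0.632, 0.003, -0.0]
contact_force: [-0.1, 0.5, -0.6]
opening: 0.175
```

```bash
python3 - <<'E'
from h import *
plan([.470,-.3275,.20],-78.4,n=8)
E
```

```text
t 9.62 tcp [ 0.4718 -0.3287  0.0733] yaw -78.4 tilt 0.31 open 0.175 F [-0.1  0.5 -0.6] [-0.01  0.01  0.01]
x -0.0007 y 0.0006 z -0.0750 | wx -0.0006 wy -0.0005 wz -0.0001
x -0.0008 y 0.0008 z -0.0750 | wx -0.0006 wy -0.0005 wz -0.0001
x -0.0001 y 0.0001 z -0.0084 | wx -0.0001 wy -0.0001 wz -0.0000
```

{"api": "apply_moves", "payload": {"series": [{"x": 0, "y": 0, "z": -0.02, "wx": -0.0006, "wy": 0, "wz": 0, "fingers": -1}, {"x": 0, "y": 0, "z": -0.03, "wx": 0, "wy": 0, "wz": 0, "fingers": -1}, {"x": 0, "y": 0, "z": -0.03, "wx": 0, "wy": 0, "wz": 0, "fingers": -1}, {"x": 0, "y": 0, "z": -0.03, "wx": 0, "wy": 0, "wz": 0, "fingers": -1}]}}

```text
clock: 10.12
tool_pos: [0.4704, -0.3276, 0.1646]
eef_rot: [0.775, -0.632, 0.0, 0.001]
contact_force: [0.9, 0.1, -2.0]
opening: 0.178
```

```bash
python3 - <<'E'
from h import *
plan([.4718,-.3287,.20],-78.4,n=8)
E
```

```text
t 10.12 tcp [ 0.4704 -0.3276  0.1646] yaw -78.4 tilt 0.09 open 0.178 F [ 0.9  0.1 -2. ] [-0.03 -0.01  0.04]
x 0.0017 y -0.0015 z -0.0442 | wx 0.0003 wy -0.0003 wz -0.0000
```

```bash
python3 - <<'E'
from h import *
plan([.502,-.0513,.20],2,n=9)
E
```

```text
t 10.12 tcp [ 0.4704 -0.3276  0.1646] yaw -78.4 tilt 0.09 open 0.178 F [ 0.9  0.1 -2. ] [-0.03 -0.01  0.04]
x -0.0411 y -0.0134 z -0.0056 | wx 0.0001 wy -0.0000 wz -0.0556
x -0.0381 y -0.0204 z -0.0056 | wx 0.0001 wy -0.0000 wz -0.0556
x -0.0340 y -0.0267 z -0.0055 | wx 0.0001 wy -0.0000 wz -0.0556
x -0.0289 y -0.0322 z -0.0055 | wx 0.0001 wy -0.0000 wz -0.0556
x -0.0228 y -0.0367 z -0.0055 | wx 0.0001 wy -0.0000 wz -0.0556
x -0.0161 y -0.0401 z -0.0055 | wx 0.0001 wy -0.0000 wz -0.0556
x -0.0089 y -0.0423 z -0.0055 | wx 0.0001 wy -0.0000 wz -0.0556
x -0.0014 y -0.0432 z -0.0055 | wx 0.0001 wy -0.0000 wz -0.0556
x 0.0002 y -0.0017 z -0.0002 | wx 0.0000 wy -0.0000 wz -0.0023
remaining 0.0
```

{"api": "apply_moves", "payload": {"series": [{"x": -0.041, "y": -0.0135, "z": -0.0056, "wx": 0, "wy": 0, "wz": -0.056, "fingers": -1}, {"x": -0.038, "y": -0.0205, "z": -0.0056, "wx": 0, "wy": 0, "wz": -0.056, "fingers": -1}, {"x": -0.034, "y": -0.0265, "z": -0.0056, "wx": 0, "wy": 0, "wz": -0.056, "fingers": -1}, {"x": -0.029, "y": -0.032, "z": -0.0056, "wx": 0, "wy": 0, "wz": -0.056, "fingers": -1}, {"x": -0.023, "y": -0.0365, "z": -0.0056, "wx": 0, "wy": 0, "wz": -0.056, "fingers": -1}, {"x": -0.016, "y": -0.04, "z": -0.0056, "wx": 0, "wy": 0, "wz": -0.056, "fingers": -1}, {"x": -0.009, "y": -0.0425, "z": -0.0056, "wx": 0, "wy": 0, "wz": -0.056, "fingers": -1}, {"x": -0.0014, "y": -0.043, "z": -0.0056, "wx": 0, "wy": 0, "wz": -0.056, "fingers": -1}]}}

```text
clock: 11.12
tool_pos: [0.4981, -0.0507, 0.21]
eef_rot: [0.999, 0.038, 0.005, 0.007]
contact_force: [0.3, 1.0, -1.6]
opening: 0.178
```

```bash
python3 - <<'E'
from h import *
plan([.502,-.0513,.14],2,n=9)
snap('wrist','w7');print(proj('w7',[.5018,-.0513,.061]))
E
```

```text
t 11.12 tcp [ 0.4981 -0.0507  0.21  ] yaw 4.4 tilt 1.00 open 0.178 F [ 0.3  1.  -1.6] [-0.04 -0.07  0.05]
x 0.0034 y -0.0002 z 0.0749 | wx 0.0039 wy -0.0026 wz 0.0112
x 0.0007 y 0.0001 z 0.0126 | wx 0.0007 wy -0.0004 wz 0.0019
(np.float64(285.9761908710615), np.float64(189.01647770213498))
```

{"api": "apply_moves", "payload": {"series": [{"x": 0.0034, "y": 0, "z": 0.04, "wx": 0.0039, "wy": -0.0026, "wz": 0.011, "fingers": -1}, {"x": 0, "y": 0, "z": 0.04, "wx": 0, "wy": 0, "wz": 0.002, "fingers": -1}, {"x": 0, "y": 0, "z": 0, "wx": 0, "wy": 0, "wz": 0, "fingers": -1}]}}

```text
clock: 11.55
tool_pos: [0.5044, -0.0432, 0.1493]
eef_rot: [1.0, 0.024, 0.005, -0.001]
contact_force: [0.2, -0.2, -1.2]
opening: 0.174
```

```bash
python3 - <<'E'
from h import *
plan([.502,-.0513,.135],2,n=9)
im,d=snap('wrist','w7');z=np.load('pics/w7.npz')
s=get_state();M=R.from_quat(s['eef_rot']).as_matrix()
u,v=map(int,proj('w7',[.5018,-.0513,.061]));print(u,v,'tip pred',proj('w7',s['tool_pos']-.0603*-M[:,2]))
c=im[max(v-70,0):v+70,u-93:u+93,::-1];cv2.imwrite('pics/w7v.png',cv2.resize(c,(797,600),interpolation=cv2.INTER_CUBIC))
print(slot('w7',[.5018,-.0513]))
E
```

```text
t 11.55 tcp [ 0.5044 -0.0432  0.1493] yaw 2.8 tilt 0.57 open 0.174 F [ 0.2 -0.2 -1.2] [-0.09 -0.14  0.01]
x -0.0037 y 0.0099 z 0.0179 | wx -0.0003 wy -0.0032 wz 0.0042
279 213 tip pred (np.float64(285.37058489156414), np.float64(215.17316357226812))
[(np.float32(-57.11516), np.float64(89.0), np.float64(0.0005000000000000004)), (np.float32(-56.978233), np.float64(88.0), np.float64(0.0005000000000000004)), (np.float32(-56.882885), np.float64(87.0), np.float64(0.0005000000000000004))]
```

View pics/w7v.png

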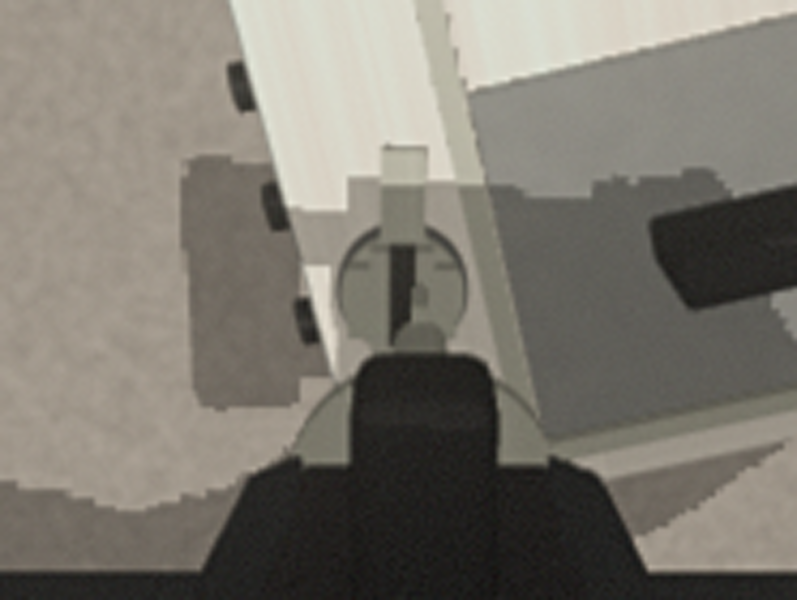

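The key hangs straight from the jaws. The slot runs (400,245)–(400,340) in the crop and the blade is at (420,295), about 20 crop px (≈5 mm) to its right, which agrees with the planned offset. I'll refine the position and go lower.

{"api": "apply_moves", "payload": {"series": [{"x": -0.0025, "y": 0.01, "z": 0.02, "wx": -0.0003, "wy": -0.0032, "wz": 0.004, "fingers": -1}, {"x": 0, "y": 0, "z": 0.004, "wx": 0, "wy": 0, "wz": 0, "fingers": -1}, {"x": 0, "y": 0, "z": 0, "wx": 0, "wy": 0, "wz": 0, "fingers": -1}]}}

```text
clock: 11.98
tool_pos: [0.506, -0.0526, 0.1327]
eef_rot: [1.0, 0.016, 0.003, 0.0]
contact_force: [-0.3, 0.8, -2.0]
opening: 0.173
```

```bash
python3 - <<'E'
from h import *
plan([.5025,-.0513,.128],2.3,n=9)
im,d=snap('wrist','w8')
s=get_state();M=R.from_quat(s['eef_rot']).as_matrix()
u,v=map(int,proj('w8',[.5018,-.0513,.061]));print(u,v,'tip pred',proj('w8',s['tool_pos']+.0603*M[:,2]))
c=im[max(v-45,0):v+30,u-50:u+50,::-1];cv2.imwrite('pics/w8v.png',cv2.resize(c,(800,600),interpolation=cv2.INTER_CUBIC));print('off',u-50,max(v-45,0))
print(slot('w8',[.5018,-.0513]))
E
```

```text
t 11.97 tcp [ 0.506  -0.0526  0.1327] yaw 1.9 tilt 0.39 open 0.173 F [-0.3  0.8 -2. ] [-0.01 -0.14 -0.03]
x -0.0043 y -0.0018 z 0.0059 | wx 0.0003 wy -0.0021 wz -0.0024
278 209 tip pred (np.float64(283.5509944891292), np.float64(215.15779018548105))
off 228 164
[(np.float32(-64.91316), np.float64(93.0), np.float64(0.0)), (np.float32(-64.899445), np.float64(93.0), np.float64(0.0005000000000000004)), (np.float32(-64.87871), np.float64(92.0), np.float64(0.0005000000000000004))]
```

View pics/w8v.png

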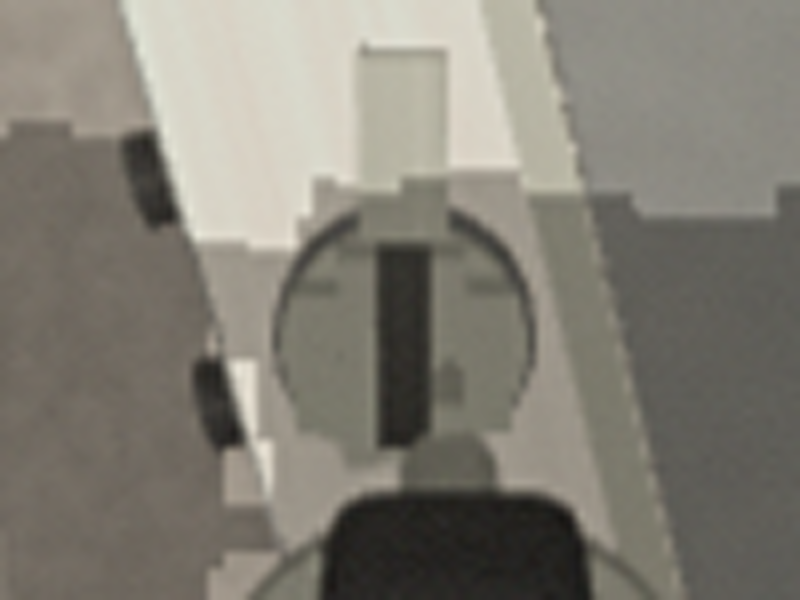

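The blade is at about (452,375) in the crop and the slot centreline at column 404, so 5.2 mm to go across, plus about 2 mm along the slot. I'll correct that while still hovering.

{"api": "apply_moves", "payload": {"series": [{"x": -0.006, "y": -0.004, "z": 0.006, "wx": 0.0003, "wy": -0.002, "wz": -0.003, "fingers": -1}, {"x": 0, "y": 0, "z": 0, "wx": 0, "wy": 0, "wz": 0, "fingers": -1}, {"x": 0, "y": 0, "z": 0, "wx": 0, "wy": 0, "wz": 0, "fingers": -1}]}}

```text
clock: 12.4
tool_pos: [0.5009, -0.0492, 0.1281]
eef_rot: [1.0, 0.022, 0.0, 0.0]
contact_force: [0.8, -0.2, -2.4]
opening: 0.176
```

```bash
python3 - <<'E'
from h import *
plan([.5012,-.0493,.126],2.4,n=9)
E
```

```text
t 12.40 tcp [ 0.5009 -0.0492  0.1281] yaw 2.5 tilt 0.04 open 0.176 F [ 0.8 -0.2 -2.4] [-0.05 -0.12 -0.01]
x 0.0004 y 0.0002 z 0.0027 | wx 0.0000 wy -0.0002 wz 0.0004
```

{"api": "apply_moves", "payload": {"series": [{"x": 0.0004, "y": 0, "z": 0.005, "wx": 0, "wy": 0, "wz": 0, "fingers": -1}, {"x": 0, "y": 0, "z": 0.005, "wx": 0, "wy": 0, "wz": 0, "fingers": -1}, {"x": 0, "y": 0, "z": 0.005, "wx": 0, "wy": 0, "wz": 0, "fingers": -1}, {"x": 0, "y": 0, "z": 0, "wx": 0, "wy": 0, "wz": 0, "fingers": -1}]}}

```text
clock: 12.9
tool_pos: [0.5013, -0.0491, 0.1152]
eef_rot: [1.0, 0.022, 0.0, 0.0]
contact_force: [-0.2, 0.1, -1.3]
opening: 0.177
```

```bash
python3 - <<'E'
from h import *
plan([.5012,-.0493,.1155],2.4,n=9)
im,d=snap('wrist','w9')
u,v=map(int,proj('w9',[.5018,-.0513,.061]))
c=im[max(v-45,0):v+30,u-50:u+50,::-1];cv2.imwrite('pics/w9v.png',cv2.resize(c,(800,600),interpolation=cv2.INTER_CUBIC))
E
```

```text
t 12.90 tcp [ 0.5013 -0.0491  0.1152] yaw 2.5 tilt 0.04 open 0.177 F [-0.2  0.1 -1.3] [-0.02 -0.1  -0.01]
x -0.0001 y 0.0002 z -0.0004 | wx 0.0000 wy -0.0002 wz 0.0004
```

View pics/w9v.png

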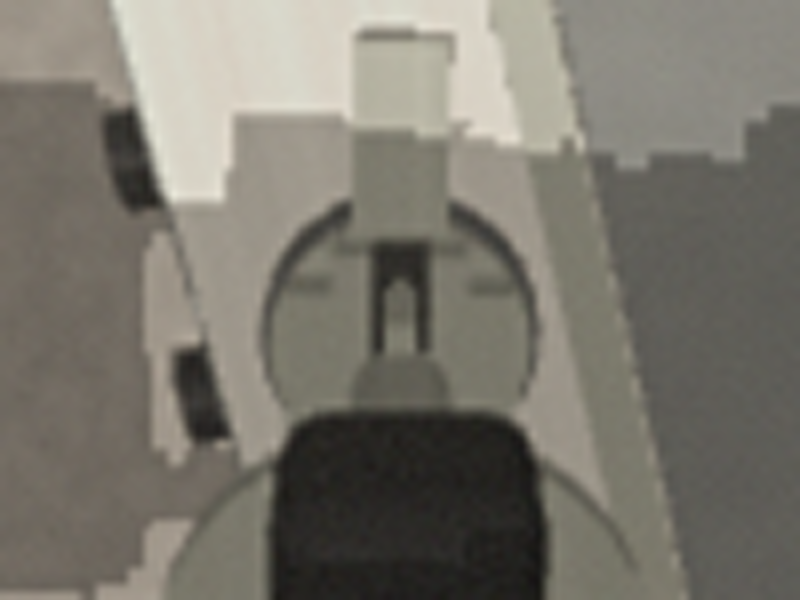

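The blade at (402,310) sits inside the slot (373–430), engaged about 5 mm with no side force. I'll turn it clockwise in two stages.

```bash
cat >> h.py <<'E'
def turn(ax,yaw,z,off=.002,**k):
    a=np.radians(yaw); plan([ax[0]-off*np.sin(a),ax[1]+off*np.cos(a),z],yaw,**k)
E
python3 - <<'E'
from h import *
turn([.5013,-.0513],-36,.1150,ang=9.8)
E
```

```text
t 12.95 tcp [ 0.5014 -0.0491  0.1154] yaw 2.5 tilt 0.05 open 0.177 F [-0.3 -0.7 -2.4] [-0.   -0.07  0.02]
x 0.0003 y 0.0002 z 0.0001 | wx -0.0000 wy -0.0001 wz 0.0544
x 0.0003 y 0.0001 z 0.0001 | wx -0.0000 wy -0.0001 wz 0.0544
x 0.0004 y 0.0001 z 0.0001 | wx -0.0000 wy -0.0001 wz 0.0544
x 0.0003 y 0.0000 z 0.0001 | wx -0.0000 wy -0.0001 wz 0.0503
```

{"api": "apply_moves", "payload": {"series": [{"x": 0.0003, "y": 0.0002, "z": 0, "wx": 0, "wy": 0, "wz": 0.04, "fingers": -1}, {"x": 0.0003, "y": 0.0001, "z": 0, "wx": 0, "wy": 0, "wz": 0.05, "fingers": -1}, {"x": 0.0003, "y": 0.0001, "z": 0, "wx": 0, "wy": 0, "wz": 0.05, "fingers": -1}, {"x": 0.0003, "y": 0, "z": 0, "wx": 0, "wy": 0, "wz": 0.05, "fingers": -1}]}}

```text
clock: 13.45
tool_pos: [0.5029, -0.0498, 0.1154]
eef_rot: [0.959, -0.282, 0.001, -0.001]
contact_force: [-0.5, -0.2, -3.8]
opening: 0.176
```

```bash
python3 - <<'E'
from h import *
turn([.5013,-.0513],-75,.1150,ang=9.8)
E
```

```text
t 13.45 tcp [ 0.5029 -0.0498  0.1154] yaw -32.8 tilt 0.11 open 0.176 F [-0.5 -0.2 -3.8] [-0.19 -0.12  0.07]
x 0.0002 y 0.0002 z 0.0001 | wx -0.0001 wy -0.0001 wz 0.0544
x 0.0003 y 0.0001 z 0.0001 | wx -0.0001 wy -0.0001 wz 0.0544
x 0.0003 y 0.0001 z 0.0001 | wx -0.0001 wy -0.0001 wz 0.0544
x 0.0003 y 0.0000 z 0.0001 | wx -0.0001 wy -0.0001 wz 0.0544
x 0.0001 y -0.0000 z 0.0000 | wx -0.0000 wy -0.0000 wz 0.0167
```

{"api": "apply_moves", "payload": {"series": [{"x": 0.0002, "y": 0.0002, "z": 0.0003, "wx": 0, "wy": 0, "wz": 0.05, "fingers": -1}, {"x": 0.0003, "y": 0.0001, "z": 0.0003, "wx": 0, "wy": 0, "wz": 0.05, "fingers": -1}, {"x": 0.0003, "y": 0.0001, "z": 0, "wx": 0, "wy": 0, "wz": 0.05, "fingers": -1}, {"x": 0.0003, "y": 0, "z": 0, "wx": 0, "wy": 0, "wz": 0.05, "fingers": -1}, {"x": 0, "y": 0, "z": 0, "wx": 0, "wy": 0, "wz": 0.05, "fingers": -1}, {"x": 0, "y": 0, "z": 0, "wx": 0, "wy": 0, "wz": 0.02, "fingers": -1}]}}

```text
clock: 14.2
tool_pos: [0.5038, -0.0522, 0.1154]
eef_rot: [0.749, -0.663, 0.002, -0.0]
contact_force: [0.0, -0.0, -2.3]
opening: 0.176
```

```bash
python3 - <<'E'
from h import *
turn([.5013,-.0513],-85,.1150,ang=9.8)
E
```

```text
t 14.20 tcp [ 0.5038 -0.0522  0.1154] yaw -83.0 tilt 0.21 open 0.176 F [ 0.  -0.  -2.3] [-0.31 -0.01  0.05]
x -0.0014 y 0.0005 z 0.0005 | wx -0.0010 wy -0.0006 wz 0.0111
```

{"api": "apply_moves", "payload": {"series": [{"x": -0.0014, "y": 0.0005, "z": 0.0005, "wx": -0.001, "wy": 0, "wz": 0.02, "fingers": -1}, {"x": 0, "y": 0, "z": 0, "wx": 0, "wy": 0, "wz": 0.02, "fingers": -1}, {"x": 0, "y": 0, "z": 0, "wx": 0, "wy": 0, "wz": 0.02, "fingers": -1}]}}

```text
clock: 14.58
tool_pos: [0.5038, -0.0527, 0.1154]
eef_rot: [-0.681, 0.732, -0.002, -0.001]
contact_force: [-0.2, -0.7, -3.9]
opening: 0.176
```

```bash
python3 - <<'E'
from h import *
turn([.5013,-.0513],-90,.1150,ang=9.8)
E
```

```text
t 14.57 tcp [ 0.5038 -0.0527  0.1154] yaw -94.1 tilt 0.24 open 0.176 F [-0.2 -0.7 -3.9] [-0.27  0.06  0.21]
x -0.0017 y 0.0008 z 0.0005 | wx -0.0004 wy -0.0013 wz -0.0230
```

{"api": "apply_moves", "payload": {"series": [{"x": -0.001, "y": 0.0005, "z": 0, "wx": 0, "wy": 0, "wz": -0.045, "fingers": -1}, {"x": -0.0003, "y": 0, "z": 0, "wx": 0, "wy": 0, "wz": -0.035, "fingers": -1}, {"x": 0, "y": 0, "z": -0.012, "wx": 0, "wy": 0, "wz": 0, "fingers": -1}, {"x": 0, "y": 0, "z": -0.02, "wx": 0, "wy": 0, "wz": 0, "fingers": -1}, {"x": 0, "y": 0, "z": -0.02, "wx": 0, "wy": 0, "wz": 0, "fingers": -1}, {"x": 0, "y": 0, "z": 0, "wx": 0, "wy": 0, "wz": 0, "fingers": -1}]}}

```text
clock: 15.32
tool_pos: [0.5042, -0.0507, 0.16]
eef_rot: [0.768, -0.641, 0.002, 0.0]
contact_force: [0.5, -1.3, -1.9]
opening: 0.179
```

```bash
python3 - <<'E'
from h import *
plan([.653,-.0052,.145],1.4,n=9)
snap('wrist','w10')
print(slot('w10',[.5015,-.0513],'p10'),slot('w10',[.653,-.0073]))
im,d=snap('top','top1');print(slot('top1',[.5000,-.0525]),slot('top1',[.651,-.0085]))
z=np.load('pics/w10.npz');im=z['im'];u,v=map(int,proj('w10',[.5015,-.0513,.061]));
c=im[v-50:v+40,u-60:u+60,::-1];cv2.imwrite('pics/w10v.png',cv2.resize(c,(800,600),interpolation=cv2.INTER_CUBIC))
E
```

```text
t 15.32 tcp [ 0.5042 -0.0507  0.16  ] yaw -79.7 tilt 0.26 open 0.179 F [ 0.5 -1.3 -1.9] [-0.01  0.02  0.01]
x -0.0028 y -0.0238 z 0.0024 | wx 0.0000 wy -0.0002 wz -0.0556
x 0.0014 y -0.0239 z 0.0024 | wx 0.0000 wy -0.0002 wz -0.0556
x 0.0055 y -0.0233 z 0.0024 | wx 0.0000 wy -0.0002 wz -0.0556
x 0.0095 y -0.0220 z 0.0024 | wx 0.0000 wy -0.0002 wz -0.0556
x 0.0132 y -0.0200 z 0.0024 | wx 0.0000 wy -0.0002 wz -0.0556
x 0.0165 y -0.0175 z 0.0024 | wx 0.0000 wy -0.0002 wz -0.0556
x 0.0192 y -0.0143 z 0.0023 | wx 0.0000 wy -0.0002 wz -0.0556
x 0.0214 y -0.0108 z 0.0023 | wx 0.0000 wy -0.0002 wz -0.0556
x 0.0025 y -0.0007 z 0.0003 | wx 0.0000 wy -0.0000 wz -0.0060
remaining 0.0
[(np.float32(-63.74455), np.float64(19.0), np.float64(-0.0005)), (np.float32(-63.738937), np.float64(18.0), np.float64(-0.0005)), (np.float32(-63.669025), np.float64(20.0), np.float64(-0.0005))] [(np.float32(-106.54996), np.float64(91.0), np.float64(0.0005000000000000004)), (np.float32(-106.49851), np.float64(92.0), np.float64(0.0005000000000000004)), (np.float32(-106.25907), np.float64(93.0), np.float64(0.0005000000000000004))]
[(np.float32(-2.4956703), np.float64(123.0), np.float64(0.004)), (np.float32(-2.4955215), np.float64(122.0), np.float64(0.004)), (np.float32(-2.4918327), np.float64(121.0), np.float64(0.004))] [(np.float32(-31.007309), np.float64(95.0), np.float64(0.0005000000000000004)), (np.float32(-30.998924), np.float64(96.0), np.float64(0.0005000000000000004)), (np.float32(-30.961487), np.float64(94.0), np.float64(0.0005000000000000004))]
```

View pics/w10v.png

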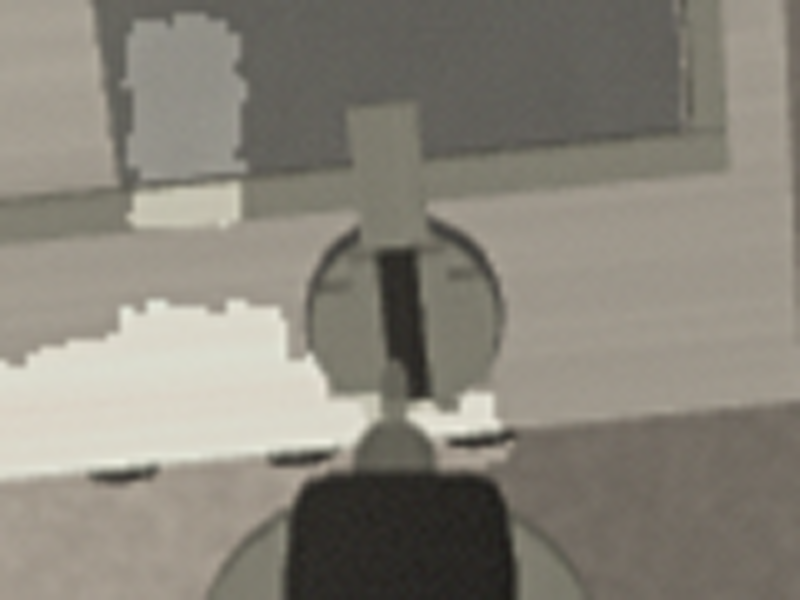

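The front tab now reaches over the cover with its slot at about 18.5° yaw (stop 16.2°), so it is locked. I'll carry the key to the back fastener.

```bash
python3 - <<'E'
from h import *
plan([.6528,-.0052,.170],-2.5,n=9,ang=9.8)
E
```

```text
t 15.43 tcp [ 0.5032 -0.0508  0.1588] yaw -79.6 tilt 0.19 open 0.170 F [ 0.5  0.5 -2.7] [-0.04  0.01 -0.03]
x -0.0028 y -0.0247 z -0.0018 | wx 0.0001 wy -0.0001 wz -0.0544
x 0.0014 y -0.0248 z -0.0018 | wx 0.0001 wy -0.0001 wz -0.0544
x 0.0056 y -0.0242 z -0.0018 | wx 0.0001 wy -0.0001 wz -0.0544
x 0.0096 y -0.0229 z -0.0018 | wx 0.0001 wy -0.0001 wz -0.0544
x 0.0134 y -0.0209 z -0.0018 | wx 0.0001 wy -0.0001 wz -0.0544
x 0.0168 y -0.0183 z -0.0018 | wx 0.0001 wy -0.0001 wz -0.0544
x 0.0196 y -0.0152 z -0.0018 | wx 0.0001 wy -0.0001 wz -0.0544
x 0.0191 y -0.0102 z -0.0015 | wx 0.0001 wy -0.0001 wz -0.0475
```

{"api": "apply_moves", "payload": {"series": [{"x": -0.0028, "y": -0.0245, "z": -0.008, "wx": 0, "wy": 0, "wz": -0.0545, "fingers": -1}, {"x": 0.0014, "y": -0.025, "z": -0.004, "wx": 0, "wy": 0, "wz": -0.0545, "fingers": -1}, {"x": 0.0056, "y": -0.024, "z": -0.001, "wx": 0, "wy": 0, "wz": -0.0545, "fingers": -1}, {"x": 0.0096, "y": -0.023, "z": -0.001, "wx": 0, "wy": 0, "wz": -0.0545, "fingers": -1}, {"x": 0.0134, "y": -0.021, "z": 0, "wx": 0, "wy": 0, "wz": -0.0545, "fingers": -1}, {"x": 0.0168, "y": -0.0185, "z": 0, "wx": 0, "wy": 0, "wz": -0.0545, "fingers": -1}, {"x": 0.0196, "y": -0.015, "z": 0, "wx": 0, "wy": 0, "wz": -0.0545, "fingers": -1}, {"x": 0.019, "y": -0.01, "z": 0, "wx": 0, "wy": 0, "wz": -0.0475, "fingers": -1}]}}

```text
clock: 16.42
tool_pos: [0.6492, -0.0026, 0.1616]
eef_rot: [1.0, -0.002, -0.008, 0.002]
contact_force: [-0.3, 0.5, -1.9]
opening: 0.175
```

```bash
python3 - <<'E'
from h import *
plan([.6528,-.0052,.130],-2.5,n=9,ang=9.8)
E
```

```text
t 16.43 tcp [ 0.6492 -0.0026  0.1616] yaw -0.2 tilt 0.96 open 0.175 F [-0.3  0.5 -1.9] [ 0.04 -0.14 -0.  ]
x 0.0051 y 0.0030 z 0.0394 | wx 0.0016 wy 0.0051 wz 0.0126
```

{"api": "apply_moves", "payload": {"series": [{"x": 0.005, "y": 0.003, "z": 0.039, "wx": 0.0016, "wy": 0.005, "wz": 0.0126, "fingers": -1}, {"x": 0, "y": 0, "z": 0, "wx": 0, "wy": 0, "wz": 0, "fingers": -1}, {"x": 0, "y": 0, "z": 0, "wx": 0, "wy": 0, "wz": 0, "fingers": -1}]}}

```text
clock: 16.8
tool_pos: [0.6528, -0.0042, 0.1278]
eef_rot: [1.0, -0.022, -0.001, -0.001]
contact_force: [-0.2, 0.5, -1.2]
opening: 0.176
```

```bash
python3 - <<'E'
from h import *
plan([.6528,-.0052,.128],-2.5,n=9,ang=9.8)
im,d=snap('wrist','w11')
s=get_state();M=R.from_quat(s['eef_rot']).as_matrix()
u,v=map(int,proj('w11',[.653,-.0073,.061]));print(u-50,v-45,'tip pred',proj('w11',s['tool_pos']+.0603*M[:,2]))
c=im[max(v-45,0):v+30,u-50:u+50,::-1];cv2.imwrite('pics/w11v.png',cv2.resize(c,(800,600),interpolation=cv2.INTER_CUBIC))
print(slot('w11',[.653,-.0073]))
E
```

```text
t 16.80 tcp [ 0.6528 -0.0042  0.1278] yaw -2.5 tilt 0.18 open 0.176 F [-0.2  0.5 -1.2] [-0.02 -0.12  0.02]
x 0.0001 y 0.0013 z -0.0003 | wx -0.0005 wy 0.0009 wz 0.0000
234 171 tip pred (np.float64(283.1685931193308), np.float64(215.40465551126175))
[(np.float32(-36.71634), np.float64(89.0), np.float64(-0.0005)), (np.float32(-36.67559), np.float64(90.0), np.float64(-0.001)), (np.float32(-36.6671), np.float64(90.0), np.float64(-0.0005))]
```

View pics/w11v.png

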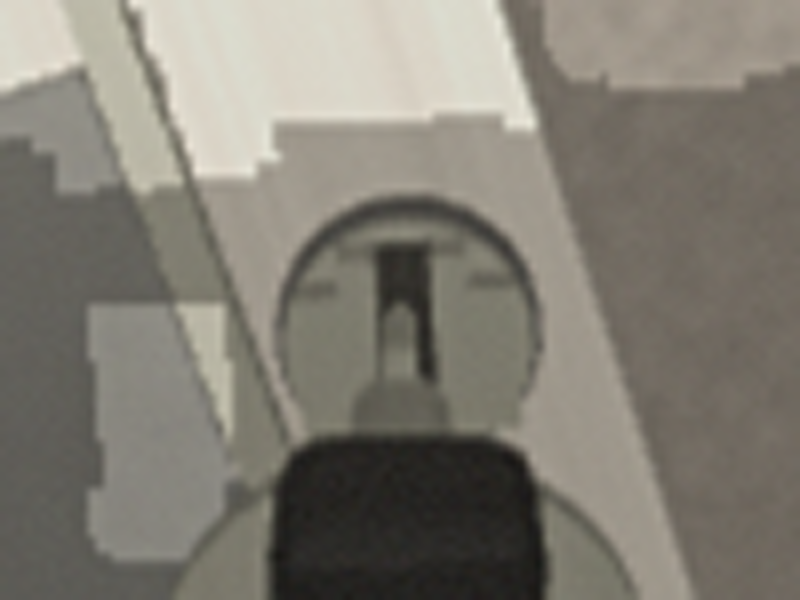

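The blade at column 400 is already over the slot (377–433). I'll insert it.

{"api": "apply_moves", "payload": {"series": [{"x": 0.0005, "y": 0.0013, "z": 0.005, "wx": 0, "wy": 0.0009, "wz": 0, "fingers": -1}, {"x": 0, "y": 0, "z": 0.005, "wx": 0, "wy": 0, "wz": 0, "fingers": -1}, {"x": 0, "y": 0, "z": 0.0055, "wx": 0, "wy": 0, "wz": 0, "fingers": -1}, {"x": 0, "y": 0, "z": 0, "wx": 0, "wy": 0, "wz": 0, "fingers": -1}]}}

```text
clock: 17.35
tool_pos: [0.6534, -0.0055, 0.1163]
eef_rot: [1.0, -0.022, 0.001, -0.0]
contact_force: [-0.2, 0.7, -2.3]
opening: 0.177
```

```bash
python3 - <<'E'
from h import *
turn([.653,-.0073],-40,.1148,ang=9.5)
E
```

```text
t 17.35 tcp [ 0.6534 -0.0055  0.1163] yaw -2.5 tilt 0.12 open 0.177 F [-0.2  0.7 -2.3] [-0.02 -0.09  0.04]
x 0.0003 y 0.0001 z 0.0005 | wx -0.0001 wy -0.0001 wz 0.0528
x 0.0003 y 0.0000 z 0.0005 | wx -0.0001 wy -0.0001 wz 0.0528
x 0.0003 y -0.0000 z 0.0005 | wx -0.0001 wy -0.0001 wz 0.0528
x 0.0003 y -0.0001 z 0.0004 | wx -0.0001 wy -0.0001 wz 0.0500
```

{"api": "apply_moves", "payload": {"series": [{"x": 0, "y": 0, "z": 0.0022, "wx": 0, "wy": 0, "wz": 0, "fingers": -1}, {"x": 0.0003, "y": 0.0001, "z": 0, "wx": 0, "wy": 0, "wz": 0.04, "fingers": -1}, {"x": 0.0003, "y": 0, "z": 0, "wx": 0, "wy": 0, "wz": 0.05, "fingers": -1}, {"x": 0.0003, "y": 0, "z": 0, "wx": 0, "wy": 0, "wz": 0.05, "fingers": -1}, {"x": 0.0003, "y": -0.0001, "z": 0, "wx": 0, "wy": 0, "wz": 0.05, "fingers": -1}], "force": 60}}

```text
clock: 17.98
tool_pos: [0.6548, -0.0062, 0.1144]
eef_rot: [0.946, -0.323, 0.001, -0.001]
contact_force: [-0.5, -0.0, -3.1]
opening: 0.171
```

```bash
python3 - <<'E'
from h import *
turn([.653,-.0073],-84,.1148,ang=9.5)
E
```

```text
t 17.98 tcp [ 0.6548 -0.0062  0.1144] yaw -37.7 tilt 0.18 open 0.171 F [-0.5 -0.  -3.1] [-0.16 -0.05  0.03]
x 0.0002 y 0.0002 z -0.0001 | wx -0.0002 wy -0.0000 wz 0.0528
x 0.0002 y 0.0001 z -0.0001 | wx -0.0002 wy -0.0000 wz 0.0528
x 0.0002 y 0.0001 z -0.0001 | wx -0.0002 wy -0.0000 wz 0.0528
x 0.0002 y 0.0001 z -0.0001 | wx -0.0002 wy -0.0000 wz 0.0528
x 0.0002 y 0.0000 z -0.0001 | wx -0.0002 wy -0.0000 wz 0.0459
```

{"api": "apply_moves", "payload": {"series": [{"x": 0.0002, "y": 0.0002, "z": 0, "wx": 0, "wy": 0, "wz": 0.05, "fingers": -1}, {"x": 0.0002, "y": 0.0001, "z": 0, "wx": 0, "wy": 0, "wz": 0.05, "fingers": -1}, {"x": 0.0002, "y": 0.0001, "z": 0, "wx": 0, "wy": 0, "wz": 0.05, "fingers": -1}, {"x": 0.0002, "y": 0.0001, "z": 0, "wx": 0, "wy": 0, "wz": 0.05, "fingers": -1}, {"x": 0, "y": 0, "z": 0, "wx": 0, "wy": 0, "wz": 0.045, "fingers": -1}]}}

```text
clock: 18.6
tool_pos: [0.6554, -0.0083, 0.1145]
eef_rot: [0.747, -0.664, 0.002, -0.001]
contact_force: [0.2, -0.9, -1.9]
opening: 0.178
```

```bash
python3 - <<'E'
from h import *
turn([.653,-.0073],-95,.1148,ang=9.5)
E
```

```text
t 18.60 tcp [ 0.6554 -0.0083  0.1145] yaw -83.3 tilt 0.24 open 0.178 F [ 0.2 -0.9 -1.9] [-0.25 -0.04  0.02]
x -0.0009 y 0.0003 z -0.0004 | wx -0.0011 wy -0.0003 wz 0.0528
x -0.0002 y 0.0001 z -0.0001 | wx -0.0002 wy -0.0001 wz 0.0124
```

{"api": "apply_moves", "payload": {"series": [{"x": -0.0008, "y": 0.0003, "z": 0, "wx": -0.0011, "wy": 0, "wz": 0.03, "fingers": -1}, {"x": 0, "y": 0, "z": 0, "wx": 0, "wy": 0, "wz": 0.03, "fingers": -1}, {"x": 0, "y": 0, "z": 0, "wx": 0, "wy": 0, "wz": 0.02, "fingers": -1}]}}

```text
clock: 18.98
tool_pos: [0.6553, -0.009, 0.1144]
eef_rot: [-0.656, 0.755, -0.002, -0.001]
contact_force: [0.2, -0.0, -1.9]
opening: 0.175
```

```bash
python3 - <<'E'
from h import *
turn([.653,-.0073],-95,.1148,ang=9.5)
E
```

```text
t 18.98 tcp [ 0.6553 -0.009   0.1144] yaw -98.0 tilt 0.24 open 0.175 F [ 0.2 -0.  -1.9] [-0.22  0.06  0.52]
x -0.0018 y 0.0006 z -0.0005 | wx -0.0005 wy -0.0012 wz -0.0168
```

The moment rose to 0.52 N m, so it is at the stop. I'll unwind into the slack and lift out.

{"api": "apply_moves", "payload": {"series": [{"x": -0.001, "y": 0.0005, "z": 0, "wx": 0, "wy": 0, "wz": -0.045, "fingers": -1}, {"x": -0.0003, "y": 0, "z": 0, "wx": 0, "wy": 0, "wz": -0.04, "fingers": -1}, {"x": 0, "y": 0, "z": -0.012, "wx": 0, "wy": 0, "wz": 0, "fingers": -1}, {"x": 0, "y": 0, "z": -0.02, "wx": 0, "wy": 0, "wz": 0, "fingers": -1}, {"x": 0, "y": 0, "z": -0.03, "wx": 0, "wy": 0, "wz": 0, "fingers": -1}, {"x": 0, "y": 0, "z": -0.03, "wx": 0, "wy": 0, "wz": 0, "fingers": -1}, {"x": 0, "y": 0, "z": 0, "wx": 0, "wy": 0, "wz": 0, "fingers": -1}]}}

```text
clock: 19.85
tool_pos: [0.6562, -0.0065, 0.1945]
eef_rot: [0.751, -0.66, 0.003, -0.0]
contact_force: [0.9, 0.1, -2.1]
opening: 0.175
```

```bash
python3 - <<'E'
from h import *
plan([.4712,-.329,.21],-83,n=9)
snap('wrist','w12')
print('back',slot('w12',[.653,-.0073]))
im,W=cloud('w12');s=get_state();M=R.from_quat(s['eef_rot']).as_matrix()
L=(W-s['tool_pos'])@M
# key parts below fingers, tool frame
for lo in np.arange(-.03,.065,.01):
    k=(abs(L[...,0])<.03)&(abs(L[...,1])<.03)&(L[...,2]>=lo)&(L[...,2]<lo+.01)
    if k.sum()>3: print('%.3f'%lo,k.sum(),np.percentile(L[k],[5,95],axis=0).round(4)[:,:2].tolist())
E
```

```text
t 19.85 tcp [ 0.6562 -0.0065  0.1945] yaw -82.7 tilt 0.37 open 0.175 F [ 0.9  0.1 -2.1] [ 0.03 -0.03  0.01]
x 0.0597 y 0.0453 z -0.0031 | wx -0.0002 wy -0.0002 wz 0.0003
x 0.0598 y 0.0452 z -0.0031 | wx -0.0002 wy -0.0002 wz 0.0003
x 0.0598 y 0.0452 z -0.0031 | wx -0.0002 wy -0.0002 wz 0.0003
x 0.0598 y 0.0451 z -0.0031 | wx -0.0002 wy -0.0002 wz 0.0003
x 0.0599 y 0.0451 z -0.0031 | wx -0.0002 wy -0.0002 wz 0.0003
x 0.0599 y 0.0450 z -0.0031 | wx -0.0002 wy -0.0002 wz 0.0003
x 0.0121 y 0.0091 z -0.0006 | wx -0.0000 wy -0.0000 wz 0.0001
back [(np.float32(-74.11255), np.float64(18.0), np.float64(-0.0005)), (np.float32(-74.08066), np.float64(17.0), np.float64(-0.0005)), (np.float32(-74.07174), np.float64(16.0), np.float64(-0.0005))]
-0.020 360 [[-0.0171, -0.0143], [0.0151, -0.0041]]
0.020 5 [[-0.0032, -0.0037], [0.0002, -0.0037]]
0.030 47 [[-0.005, -0.0041], [0.0025, -0.0016]]
0.040 47 [[-0.0051, -0.0069], [0.002, -0.0013]]
0.050 10 [[-0.0028, -0.007], [-0.0004, -0.0067]]
```

```bash
python3 - <<'E'
from h import *
for f in('w1','w5','w6'):
    im,W=cloud(f);m=(np.hypot(W[...,0]-.469,W[...,1]+.3275)<.055)&(W[...,2]>.080)&(W[...,2]<.0885)
    p=W[m];r,g,b=im[m].astype(int).T; p=p[(r-b)>25]
    print(f,m.sum(),len(p),cv2.minAreaRect((p[:,:2]*1000).astype(np.float32)) if len(p)>5 else '')
E
```

```text
w1 1077 976 ((470.7765808105469, -326.9942626953125), (60.19242477416992, 59.99968338012695), 77.50054931640625)
w5 1132 911 ((471.41534423828125, -326.63446044921875), (61.33810043334961, 59.15236282348633), 77.46912384033203)
w6 2333 2123 ((470.728271484375, -327.27264404296875), (60.1803092956543, 60.96176528930664), 77.46717071533203)
```

{"api": "apply_moves", "payload": {"series": [{"x": 0.0595, "y": 0.0455, "z": -0.004, "wx": 0, "wy": 0, "wz": 0, "fingers": -1}, {"x": 0.06, "y": 0.045, "z": -0.004, "wx": 0, "wy": 0, "wz": 0, "fingers": -1}, {"x": 0.06, "y": 0.045, "z": -0.004, "wx": 0, "wy": 0, "wz": 0, "fingers": -1}, {"x": 0.06, "y": 0.045, "z": -0.004, "wx": 0, "wy": 0, "wz": 0, "fingers": -1}, {"x": 0.06, "y": 0.045, "z": -0.003, "wx": 0, "wy": 0, "wz": 0, "fingers": -1}, {"x": 0.055, "y": 0.042, "z": 0, "wx": 0, "wy": 0, "wz": 0, "fingers": -1}, {"x": 0, "y": 0, "z": 0, "wx": 0, "wy": 0, "wz": 0, "fingers": -1}]}}

```text
clock: 20.78
tool_pos: [0.47, -0.3222, 0.2021]
eef_rot: [0.75, -0.661, -0.003, 0.002]
contact_force: [0.9, 0.2, -1.6]
opening: 0.171
```

```bash
python3 - <<'E'
from h import *
plan([.471,-.329,.18],-81,n=9)
im,d=snap('wrist','w13');im,W=cloud('w13')
m=(np.hypot(W[...,0]-.469,W[...,1]+.3275)<.055)&(W[...,2]>.080)&(W[...,2]<.0885)
p=W[m];r,g,b=im[m].astype(int).T; p=p[(r-b)>25]
print(m.sum(),len(p),cv2.minAreaRect((p[:,:2]*1000).astype(np.float32)) if len(p)>5 else '')
E
```

```text
t 20.77 tcp [ 0.47   -0.3222  0.2021] yaw -82.8 tilt 0.42 open 0.171 F [ 0.9  0.2 -1.6] [ 0.09 -0.01  0.  ]
x 0.0086 y -0.0004 z 0.0276 | wx 0.0023 wy 0.0004 wz -0.0100
2703 2703 ((470.8320617675781, -327.21258544921875), (60.08030319213867, 60.411720275878906), 77.58189392089844)
```

{"api": "apply_moves", "payload": {"series": [{"x": 0.0075, "y": -0.0025, "z": 0.02, "wx": 0.0023, "wy": 0, "wz": -0.01, "fingers": -1}, {"x": 0, "y": 0, "z": 0.02, "wx": 0, "wy": 0, "wz": 0, "fingers": -1}, {"x": 0, "y": 0, "z": 0, "wx": 0, "wy": 0, "wz": 0, "fingers": -1}]}}

```text
clock: 21.2
tool_pos: [0.4769, -0.3204, 0.1663]
eef_rot: [0.765, -0.644, -0.002, -0.003]
contact_force: [-0.2, 0.2, -1.6]
opening: 0.172
```

```bash
python3 - <<'E'
from h import *
plan([.4724,-.3279,.135],-81,n=9)
E
```

```text
t 21.20 tcp [ 0.4769 -0.3204  0.1663] yaw -80.2 tilt 0.44 open 0.172 F [-0.2  0.2 -1.6] [ 0.1 -0.   0. ]
x 0.0086 y 0.0072 z 0.0390 | wx -0.0008 wy 0.0023 wz 0.0045
```

{"api": "apply_moves", "payload": {"series": [{"x": 0.0095, "y": 0.007, "z": 0.006, "wx": -0.0008, "wy": 0.0023, "wz": 0, "fingers": -1}, {"x": 0, "y": 0, "z": 0, "wx": 0, "wy": 0, "wz": 0, "fingers": -1}]}}

```text
clock: 21.45
tool_pos: [0.4733, -0.3283, 0.1608]
eef_rot: [0.766, -0.643, 0.0, 0.0]
contact_force: [0.2, 0.8, -3.5]
opening: 0.171
```

```bash
python3 - <<'E'
from h import *
plan([.4724,-.3279,.135],-80.5,n=9)
E
```

```text
t 21.45 tcp [ 0.4733 -0.3283  0.1608] yaw -80.0 tilt 0.01 open 0.171 F [ 0.2  0.8 -3.5] [-0.02 -0.03 -0.04]
x -0.0007 y 0.0010 z 0.0323 | wx 0.0000 wy -0.0001 wz 0.0027
```

{"api": "apply_moves", "payload": {"series": [{"x": -0.0007, "y": 0.001, "z": 0.015, "wx": 0, "wy": 0, "wz": 0, "fingers": -1}, {"x": 0, "y": 0, "z": 0.02, "wx": 0, "wy": 0, "wz": 0, "fingers": -1}, {"x": 0, "y": 0, "z": 0.02, "wx": 0, "wy": 0, "wz": 0, "fingers": -1}, {"x": 0, "y": 0, "z": 0, "wx": 0, "wy": 0, "wz": 0, "fingers": -1}]}}

```text
clock: 21.95
tool_pos: [0.4726, -0.3275, 0.1139]
eef_rot: [0.766, -0.643, 0.0, -0.0]
contact_force: [0.6, 0.8, -2.2]
opening: 0.177
```

```bash
python3 - <<'E'
from h import *
plan([.4724,-.3279,.075],-80.5,n=9)
E
```

```text
t 21.95 tcp [ 0.4726 -0.3275  0.1139] yaw -80.0 tilt 0.02 open 0.177 F [ 0.6  0.8 -2.2] [0.05 0.03 0.02]
x 0.0005 y 0.0003 z 0.0486 | wx -0.0001 wy -0.0000 wz 0.0029
```

{"api": "apply_moves", "payload": {"series": [{"x": 0, "y": 0, "z": 0.018, "wx": 0, "wy": 0, "wz": 0, "fingers": -1}, {"x": 0, "y": 0, "z": 0.018, "wx": 0, "wy": 0, "wz": 0, "fingers": -1}, {"x": 0, "y": 0, "z": 0.01, "wx": 0, "wy": 0, "wz": 0, "fingers": -1}, {"x": 0, "y": 0, "z": 0, "wx": 0, "wy": 0, "wz": 0, "fingers": -1}]}}

```text
clock: 22.45
tool_pos: [0.473, -0.3275, 0.0744]
eef_rot: [0.766, -0.643, 0.0, -0.0]
contact_force: [-0.4, 0.3, -1.6]
opening: 0.171
```

```bash
python3 - <<'E'
from h import *
plan([.4724,-.3279,.0738],-80,n=9)
E
```

```text
t 22.45 tcp [ 0.473  -0.3275  0.0744] yaw -80.0 tilt 0.06 open 0.171 F [-0.4  0.3 -1.6] [-0.01  0.   -0.01]
x 0.0003 y 0.0008 z 0.0008 | wx -0.0003 wy -0.0001 wz 0.0002
```

{"api": "apply_moves", "payload": {"series": [{"x": 0, "y": 0.0008, "z": 0.001, "wx": 0, "wy": 0, "wz": 0, "fingers": -1}, {"x": 0, "y": 0, "z": 0.0005, "wx": 0, "wy": 0, "wz": 0, "fingers": -0.4}, {"x": 0, "y": 0, "z": 0, "wx": 0, "wy": 0, "wz": 0, "fingers": 0}, {"x": 0, "y": 0, "z": 0, "wx": 0, "wy": 0, "wz": 0, "fingers": 0}, {"x": 0, "y": 0, "z": 0, "wx": 0, "wy": 0, "wz": 0, "fingers": 0}, {"x": 0, "y": 0, "z": 0, "wx": 0, "wy": 0, "wz": 0, "fingers": 0}, {"x": 0, "y": 0, "z": -0.02, "wx": 0, "wy": 0, "wz": 0, "fingers": 0}, {"x": 0, "y": 0, "z": -0.03, "wx": 0, "wy": 0, "wz": 0, "fingers": 0}]}}

```text
clock: 23.45
tool_pos: [0.4727, -0.3279, 0.1157]
eef_rot: [0.766, -0.643, 0.001, -0.0]
contact_force: [0.1, 0.8, -0.4]
opening: 0.499
```

{"api": "apply_moves", "payload": {"series": [{"x": 0, "y": 0, "z": -0.06, "wx": 0, "wy": 0, "wz": 0, "fingers": 0}, {"x": 0, "y": 0.02, "z": -0.06, "wx": 0, "wy": 0, "wz": 0, "fingers": 0}, {"x": 0, "y": 0.06, "z": -0.06, "wx": 0, "wy": 0, "wz": 0, "fingers": 0}, {"x": 0, "y": 0.06, "z": -0.03, "wx": 0, "wy": 0, "wz": 0, "fingers": 0}, {"x": 0, "y": 0, "z": 0, "wx": 0, "wy": 0, "wz": 0, "fingers": 0}]}}

```text
clock: 24.08
tool_pos: [0.3652, -0.3479, 0.2908]
eef_rot: [0.767, -0.642, 0.006, -0.0]
contact_force: [1.0, -0.3, 0.6]
opening: 0.498
```

```bash
python3 - <<'E'
from h import *
s=get_state();print(s['clock'],s['tool_pos'],s['opening'],s['contact_force'])
snap('wrist','w14');snap('top','top2');snap('scene','s14')
for f in('w14','top2'):
    im,W=cloud(f);near=np.hypot(W[...,0]-.47,W[...,1]+.328)<.045
    k=near&(W[...,2]>.112)&(W[...,2]<.145)&(im.max(-1)<90);p=W[k]
    if k.sum()>5: print(f,k.sum(),p.mean(0),np.percentile(p[:,2],[10,50,90]),cv2.minAreaRect((p[:,:2]*1000).astype(np.float32)))
    A=np.c_[p[:,:2]-p[:,:2].mean(0),np.ones(len(p))]; t=p[:,2]>np.median(p[:,2])-.004;print('slope',np.linalg.lstsq(A[t],p[t,2],rcond=None)[0])
print('slots w14',slot('w14',[.5015,-.0513])[0],slot('w14',[.653,-.0073])[0],'top2',slot('top2',[.5000,-.0525])[0],slot('top2',[.651,-.0085])[0])
im,W=cloud('top2');s_=.7
h=W[(np.hypot(W[...,0]-.575,W[...,1]+.033)<.04)&(W[...,2]>.07)&(W[...,2]<.095)];print('handle top',cv2.minAreaRect((h[:,:2]*1000).astype(np.float32)))
a=np.load('pics/s14.npz')['im'][130:350,70:430,::-1]; b=np.load('pics/w14.npz')['im'][:,:,::-1]
cv2.imwrite('pics/end.png',np.hstack([cv2.resize(a,(400,300),interpolation=cv2.INTER_CUBIC),cv2.resize(b,(400,300))]))
E
```

```text
24.075 [ 0.36516632 -0.34794578  0.2908378 ] 0.4983764866308289 [ 1.04138847 -0.27389804  0.55125313]
w14 844 [ 0.47152198 -0.3271064   0.12823064] [0.12705293 0.12829185 0.12936361] ((470.6729736328125, -326.9668273925781), (57.67375946044922, 15.266256332397461), 10.256866455078125)
slope [-0.0115964   0.04193688  0.12823064]
top2 159 [ 0.46759829 -0.32646428  0.12804507] [0.1214214  0.12913764 0.13168247] ((467.97906494140625, -327.2994689941406), (59.673255920410156, 17.13055419921875), 9.58138370513916)
slope [-0.00032472  0.00950642  0.12953813]
slots w14 (np.float32(-86.159), np.float64(18.0), np.float64(-0.0005)) (np.float32(0.0), np.float64(0.0), np.float64(-0.004)) top2 (np.float32(-36.293083), np.float64(17.0), np.float64(-0.0005)) (np.float32(-31.4655), np.float64(15.0), np.float64(-0.001))
handle top ((575.4555053710938, -32.61579132080078), (43.30621337890625, 11.901470184326172), 15.537611961364746)
```

View pics/end.png

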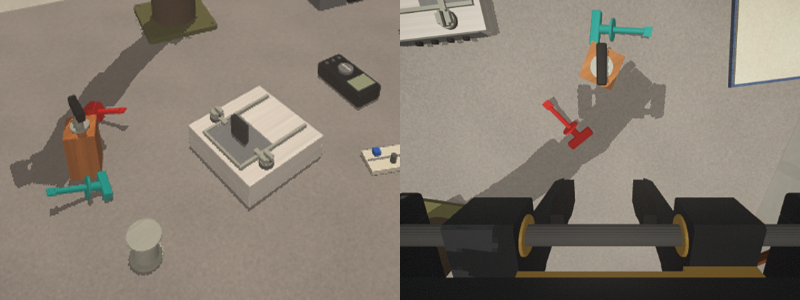

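```bash
python3 - <<'E'
from h import *
for f in('top0','scene0','w1','w2','w5','top1','top2','s14'):
    im,W=cloud(f);r,g,b=im.astype(int).transpose(2,0,1)
    for n,m in(('red',(r>90)&(g<60)&(b<60)&(np.hypot(W[...,0]-.4,W[...,1]+.21)<.15)),('turq',(g>r+40)&(b>r+40)&(np.hypot(W[...,0]-.53,W[...,1]+.42)<.15))):
        p=W[m&(W[...,2]>-.01)]
        if len(p)>10:print(f,n,len(p),np.median(p,0).round(3),'z',np.percentile(p[:,2],[5,95]).round(3),'xy',np.percentile(p[:,:2],[3,97],axis=0).round(3).tolist())
E
```

```text
top0 red 212 [ 0.402 -0.215  0.114] z [0.074 0.12 ] xy [[0.378, -0.327], [0.443, -0.197]]
top0 turq 152 [ 0.53  -0.426  0.115] z [0.074 0.119] xy [[0.507, -0.435], [0.555, -0.414]]
scene0 red 365 [ 0.405 -0.216  0.089] z [0.016 0.116] xy [[0.387, -0.235], [0.424, -0.198]]
scene0 turq 394 [ 0.54  -0.428  0.078] z [0.028 0.116] xy [[0.512, -0.443], [0.564, -0.414]]
w1 red 785 [ 0.341 -0.287  0.02 ] z [0.013 0.037] xy [[0.306, -0.322], [0.387, -0.232]]
w1 turq 954 [ 0.544 -0.32   0.02 ] z [0.015 0.037] xy [[0.516, -0.403], [0.566, -0.295]]
w2 turq 1031 [ 0.545 -0.321  0.02 ] z [0.014 0.037] xy [[0.517, -0.401], [0.567, -0.293]]
w5 red 57 [ 0.472 -0.296  0.075] z [0.047 0.083] xy [[0.45, -0.304], [0.5, -0.291]]
w5 turq 1376 [ 0.545 -0.319  0.02 ] z [0.014 0.037] xy [[0.517, -0.402], [0.567, -0.293]]
top1 red 272 [ 0.335 -0.292  0.022] z [0.015 0.042] xy [[0.301, -0.326], [0.443, -0.233]]
top1 turq 180 [ 0.54  -0.312  0.022] z [0.015 0.039] xy [[0.514, -0.402], [0.561, -0.298]]
top2 red 225 [ 0.337 -0.288  0.025] z [0.014 0.041] xy [[0.301, -0.323], [0.439, -0.233]]
top2 turq 175 [ 0.54  -0.313  0.021] z [0.015 0.04 ] xy [[0.514, -0.401], [0.561, -0.298]]
s14 red 243 [ 0.348 -0.28   0.023] z [0.006 0.036] xy [[0.306, -0.306], [0.389, -0.233]]
s14 turq 469 [ 0.548 -0.327  0.02 ] z [0.01  0.037] xy [[0.52, -0.401], [0.57, -0.296]]
```

```bash
python3 -c "
from plant import *
print(finish_job(), get_state()['clock'])"
```

```text
the job is handed in; nothing more can be done
the job is handed in; nothing more can be done
```

The job is handed in at about 24 s on the robot clock, and my last checks found the cover shut, both fasteners locked and the key back in its stand. No verdict is reported.

**What I did:** I slid the cover shut until it hit its stop (about 21 N). Then I took the black key from the stand and turned the front and back fasteners clockwise until the turning moment rose well above friction (0.21 and 0.52 N m). Finally I hung the key back, released it and moved the arm clear.

**Last checks:**

| Item | Result |
|---|---|
| Cover | Handle at fixture y = −42 mm (moved about 76 mm); still there in the last top view, allowing for that camera's 2–3 mm offset |
| Fastener slots | Front 17–18°, back 15–17°; the stop is at 16.2°, so both are within about 2° (10° allowed) |
| Key position | Bar centre within about 1 mm of the hole by the wrist camera, bar top about 0.129 m, as when it first hung |
| Key tilt | 0.5° by the top camera, 2.4° by the wrist camera (limit 7°) |

**What disagreed or went wrong:**
- **Finger length:** Both cameras showed the fingers ending about 30 mm short of the reported TCP. My first grasp of the handle therefore closed on air just above it, disturbing nothing, and I allowed for the 30 mm afterwards.
- **Camera offset:** The top camera read 2–3 mm differently from the wrist camera (up to 5 mm on the fixture's outline). I used the wrist camera, which matched where the arm actually gripped.
- **Look-alike keys:** The red and turquoise keys stood upright at the start but were lying on the bench by about 1 s. The arm had been nowhere near them (z > 0.2 m), so they seem to have toppled on their own, and they have not moved since.
- **Bystanders:** I did not re-measure the multimeter, breadboard and reel at the end. The arm never went near the first two and stayed well above the reel; they appear undisturbed in the last picture (the breadboard only partly in view).

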